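# Hang the wind guard's lift-off door and shut it

## Robot

A 7-joint arm with a two-finger parallel gripper is mounted at the origin on a cart in front of the work surface, level with it; the furniture and walls round the work are solid. World frame = base frame: x ahead of the robot, y to its left, z up, the work surface at z = 0. Lengths are in m, angles in degrees, forces in N, time in s.
With the tool pointing down it reaches from about 0.425 to 0.825 m from the base axis. Payload 3.6 kg.
Tool frame: the origin (TCP) lies on the centre line of the jaws, within the pads' length; the fingertips stand ctrl.tip_extent ahead of it and the grasp point (between the pads) lies 6 mm ahead of it (ctrl.tip_extent is the distance from the TCP to the fingertips, in m); z points along the fingers, y is the line along which they close (so a half turn about z gives the same grasp; the last joint's range is limited). The gripper opens to 93 mm and grips with 3 to 60 N. Pads are 15 mm wide; open, the fingers measure 128 mm over their backs; the gripper's body (75 mm by 188 mm) begins 65 mm behind the grasp point.
Start: joints at [74.742, 35.231, -0.722, 81.555, 0.464, 63.22, -2.315], TCP at [0.154, -0.631, 0.244] pointing down, gripper open.
Joint ranges: [-178.69, 178.69], [-17.37, 117.87], [-77.05, 75.6], [15.02, 138.74], [-78.02, 258.01], [0.78, 113.62], [-162.83, 162.83]. Speed limits (degrees/s): [159.86, 159.86, 180, 180, 180, 180, 180].

## Interface

Orientations are given as [roll, pitch, yaw] about the fixed x, y, z axes, in that order (R = Rz(yaw) Ry(pitch) Rx(roll)).
In Python, from workcell import status, grab_frame, camera_info, ctrl gives the robot as it stands.
- The arm moves only by the shell command python3 -m creep 'ROWS' [FORCE]. ROWS is JSON, a list that holds one entry, the list of rows, each a list of 7 numbers: the turn, a rotation vector about the tool's x, y, z in rad, then the shift along the tool's x, y, z in mm, then the opening in per cent of the stroke, from 0 (shut) to 100 (fully open). In form: [[[wx, wy, wz, dx, dy, dz, grip], ...]]. A call has 1 to 8 rows; each row is the pose to reach, as a shift and turn from the pose commanded when the call began, along the tool's axes at that moment; what a row does not reach only later rows make up. A row lasts 1/12 s, in which the tool goes at most 41.7 mm and 7.16 degrees, less where a joint would pass 70% of its speed; a pose out of reach is approached as far as the arm can. A call with a gripper value outside its range is refused whole. The fingers move at their own pace and stop on an object; FORCE is the grip in N (left out, the last holds). Time passes only in rows, so rows that repeat a pose let the fingers close. It gives the time, the measured TCP pose, the force, the opening and the grip force at its end, in the units of the state.
- status.get_obs(): the state, without advancing time (a new reading comes with each control period).
- grab_frame(name): name is "scene" or "top" or "wrist"; returns the picture (480x640x3 uint8, blue, green, red); there is no depth.
- camera_info(name): a dict with "intrinsics" (3x3 intrinsics, pixels), "cam_to_world" (4x4, takes a point from camera to world coordinates); the wrist camera has in their place "hand_eye" (4x4, takes a point from camera to tool coordinates, whose origin is the TCP and whose axes are the flange's). Camera axes: x right, y up, looking along -z (the intrinsics and any distortion apply to the point x, -y, -z); pixel columns grow to the right and rows downward; lengths in m; the calibration is good to about 2 mm. A picture is of the moment at which its call begins: read the wrist's pose just before it. camera_info takes no time and is no camera call.
- ctrl.finish_job(): hands the job in; it is judged then, once.
The state is a dict: "time": time; "qpos": joint angles; "joint_vel": joint speeds; "tau": joint torques, N m; "tool_pos": TCP position; "eef_rot": TCP orientation; "ft_force": force on the tool from outside, world axes, zero at the start; "torque": the same for the moment, N m; "width": finger opening in m; "gripper_force": force on a finger pad.
Only numpy, scipy, OpenCV 4.12 (cv2) and the standard library are available. Lean on these libraries where they do the work, as an engineer would, in place of code of your own. Each camera call takes 0.05 s, during which the arm holds its last target. There are 200 camera calls.

## Task

The burner's aluminium wind guard has lost its lift-off door, which stands in the wooden stand. Lift the door out, hang it on the guard's hinge post so that both knuckles sit fully down on their two pins, and let go of it; then push it shut against the jamb. Leave the burner inside the guard where it stands.

Things in the scene. Friction and masses are not known exactly. Their poses are not given: they have to be found in the camera images.
- guard: Fixed open-topped wind guard of aluminium sheet, 215 x 230 mm; origin on the table, z up, open front faces its -x. Base plate 5 mm thick, x -125..90, y -115..115 mm; walls 133 mm high at the back (x 86) and sides (y 105, -105). A steel hinge post stands at its front left, a jamb at its front right.
- rod_nominal (a point): Nominal place of the hinge post's rod, at guard (-72, 75, 160) mm; guard's axes. The rod is upright, round, 16 mm thick, bare from z 110 mm to its top at z 190 mm. It is clamped in a slot: it and its pins may really stand up to 12 mm either way along the guard's y from here. The shift is not reported: feel both sides of the rod, or look.
- pin_nominal (a point): Nominal foot of the lower pin, guard (-100, 75, 35) mm (same unreported y shift as the rod). From the rod two arms, 20 mm wide, 8 mm thick, reach to guard -x; their tops, where the knuckles rest, are at z 35 and 105 mm. Each carries an upright pin, 8.6 mm thick, 16 mm long, the last 4 mm tapered to 3 mm, both 28 mm before the rod's axis.
- jamb (a point): Jamb that stops the shut door: upright strip, guard y -107..-55 mm, z 5..155 mm, front face at guard x -94.5 mm; this point is on the face's top middle, guard's axes. Above it a keeper lip, z 155..160 mm, sticks out 18 mm over the shut door's top, so the door cannot be lowered into place when shut, only when open.
- door_centre (a point): Centre of the loose aluminium door, panel 134 (x) x 10 (y) x 130 mm (z), 0.18 to 0.29 kg, centre of mass within 10 mm of here in x. z up, +x to the hinge edge. Plain top rail 30 mm high, 10 mm thick. Starts upright in the stand. When it points straight out of the guard its x is along guard x; shut, along guard y. It swings freely: no latch, no spring.
- door_hinge (a point): On the door's hinge axis, 83 mm from its centre along +x, at the underside of the lower knuckle; door's axes. Knuckles: 22 mm outside, 11 mm bore, 20 mm high, undersides 15 and 85 mm above the door's lower edge. Hung, this is at z 35 mm. To pass the lower knuckle under the upper arm, bring the door in level from guard -x, 18 to 38 mm above hung height, then lower.
- stand: Fixed wooden stand, 100 (x) x 70 (y) x 46 mm high, origin at the centre of its underside, z up. A slot 12 mm wide runs along x right through, its floor 12 mm above the table; the door stands in it, hinge edge towards +x.
- gas_burner: Gas burner, 101 mm in diameter, 141 mm high, standing loose inside the guard on its base plate; origin at the centre of its underside, z up. Not to be disturbed.
Things that resemble listed ones, but are neither listed nor needed, are in the scene too. Of the things that look like the part that bears door_centre, the larger one is meant.

How it is judged:
By the outcome, as a careful person would: the job done as asked, in the order asked, and still so for the second after the job is handed in, with the robot touching nothing.
It also fails if it takes over 72 s, if anything falls off the work surface, if the arm or the gripper's body presses on something with over 40 N, if the wrist force passes 120 N, or if a joint passes its speed limit or range.

## Working session

There is one attempt and no reset: what is moved stays moved. The work goes in short steps, Python scripts to look and compute and a shell command to move; the robot and the scene stay as the last step left them, time stands still between calls to the robot, and variables do not carry over. Pictures are saved under pics/ and viewed, at most 10 in all, crops included, and the job is handed in when it is done.

```bash
ls; mkdir -p pics; python3 - <<'E'
from workcell import status, grab_frame, camera_info, ctrl
import cv2,json
print(status.get_obs()); print(ctrl.tip_extent)
for n in ("scene","top","wrist"):
    print(n,camera_info(n)); 
a=[grab_frame(n) for n in ("scene","top")]
for n,i in zip(("scene","top"),a): cv2.imwrite(f"pics/{n}0.png",i)
E
```

```text
pics
{'time': 0.0, 'qpos': array([74.74383025, 35.288234  , -0.72238783, 81.64107092,  0.4659714 ,
       63.21968559, -2.31502863]), 'joint_vel': array([-0.03967507,  0.02643595,  0.11408088, -0.05350145,  0.06645719,
        0.00568148,  0.04836609]), 'tau': array([-5.64012153e-04, -4.58933616e+01,  2.08926578e-01, -1.65744853e+01,
       -6.11456903e-02,  2.05488189e-02,  2.35378438e-04]), 'tool_pos': array([ 0.15418452, -0.63069444,  0.2424941 ]), 'eef_rot': array([-1.79853973e+02,  4.04708438e-03,  1.37418294e+01]), 'ft_force': array([-0.06070768,  0.15720698,  0.11280657]), 'torque': array([-0.01160394,  0.03174127, -0.03067381]), 'gripper_force': 0.0, 'width': 0.09279614827466352}
0.025
scene {'intrinsics': array([[605.59311306,   0.        , 318.40352363],
       [  0.        , 605.59311306, 237.75524673],
       [  0.        ,   0.        ,   1.        ]]), 'cam_to_world': array([[-0.90003693,  0.31253999, -0.3037306 ,  0.25475571],
       [-0.43562039, -0.62441534,  0.64833661,  0.72026885],
       [ 0.01297707,  0.71583814,  0.69814566,  0.98201546],
       [ 0.        ,  
[... 306 characters left out ...]
68695, -0.02453647, -0.00489477, -0.06344811],
       [-0.0060408 ,  0.04685315,  0.99888352,  1.05794954],
       [ 0.        ,  0.        ,  0.        ,  1.        ]])}
wrist {'intrinsics': array([[344.18354104,   0.        , 320.86404342],
       [  0.        , 344.18354104, 237.47704332],
       [  0.        ,   0.        ,   1.        ]]), 'hand_eye': array([[-2.17482962e-04,  9.63878113e-01,  2.66343643e-01,
         7.37982516e-02],
       [ 9.99999967e-01,  1.73712355e-04,  1.87897926e-04,
         1.03920239e-04],
       [ 1.34843517e-04,  2.66343675e-01, -9.63878119e-01,
        -1.40514479e-01],
       [ 0.00000000e+00,  0.00000000e+00,  0.00000000e+00,
         1.00000000e+00]])}
```

View pics/scene0.png

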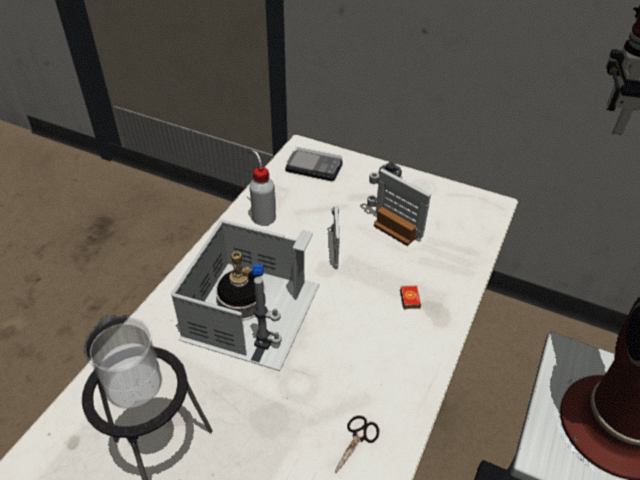

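View pics/top0.png

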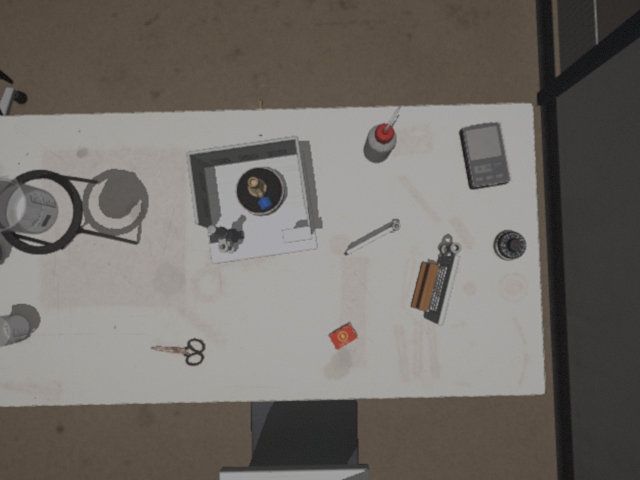

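The scene view shows the guard at about (250,290), the stand with the large door at (400,215), and a smaller loose decoy door at (335,240). In the top view the guard is at (250,200), the decoy at (372,236), and the door in its stand at (438,280). I'll enlarge both crops.

```bash
python3 - <<'E'
import cv2
i=cv2.imread("pics/top0.png"); cv2.imwrite("pics/c1.png",cv2.resize(i[125:335,180:475],None,fx=2.7,fy=2.7,interpolation=cv2.INTER_CUBIC))
i=cv2.imread("pics/scene0.png"); cv2.imwrite("pics/c2.png",cv2.resize(i[160:370,165:440],None,fx=2.8,fy=2.8,interpolation=cv2.INTER_CUBIC))
E
```

```text
(no output)
```

View pics/c1.png

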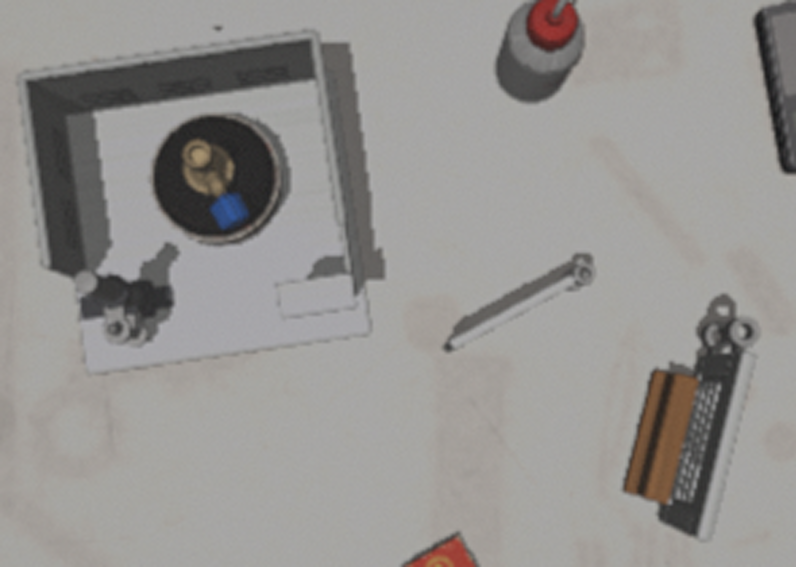

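View pics/c2.png

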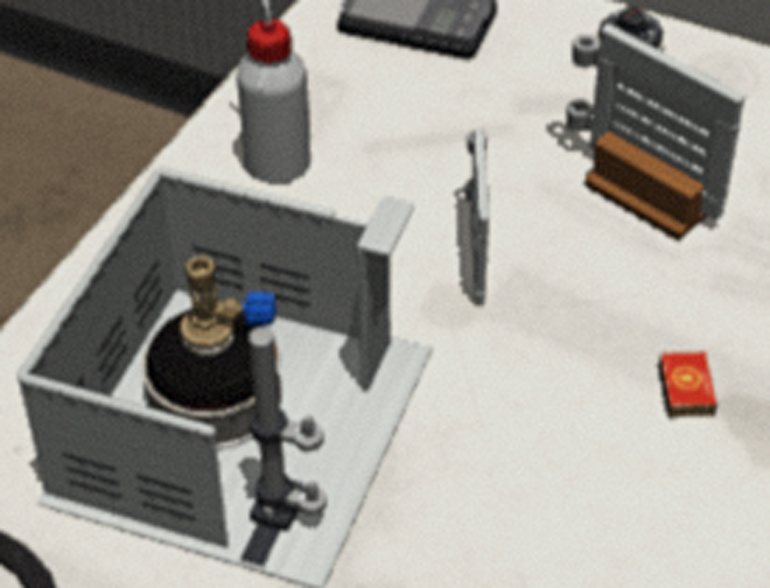

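Top crop: the guard's front plate corners are at (370,333) and (90,373), the rod top at (87,284), the upper pin at about (118,328), and the lip corners at (275,285), (352,273), (357,303) and (283,319). The door's top rail runs (755,350) to (703,540), with its knuckle at (741,332). Scene crop: the rod top is at (262,336), the pins at (307,425) and (312,488), and the door rail runs (605,30) to (742,98). Next I'll cast rays.

```bash
cat >h.py <<'E'
import numpy as np
from workcell import camera_info
def ray(cam,px,T=None):
    c=camera_info(cam); K=c["intrinsics"]; M=c["cam_to_world"] if T is None else T@c["hand_eye"]
    d=np.linalg.inv(K)@[px[0],px[1],1]; d=M[:3,:3]@[d[0],-d[1],-d[2]]; return M[:3,3],d
def onz(cam,px,z,T=None):
    o,d=ray(cam,px,T); return o+d*(z-o[2])/d[2]
def two(a,b):
    (o,d),(p,e)=a,b; s=np.linalg.lstsq(np.c_[d,-e],p-o,rcond=None)[0]; A=o+d*s[0];B=p+e*s[1]; return (A+B)/2,np.linalg.norm(A-B)
def t(u,v): return (180+(u+.5)/2.7-.5,125+(v+.5)/2.7-.5)
def s(u,v): return (165+(u+.5)/2.8-.5,160+(v+.5)/2.8-.5)
E
python3 - <<'E'
from h import *
np.set_printoptions(precision=4,suppress=True)
P={}
for n,z,px in [("plateFR",.005,(370,333)),("plateFL",.005,(90,373)),("wBR",.133,(318,31)),("wBL",.133,(20,77)),("lip1",.16,(275,285)),("lip2",.16,(352,273)),("lip3",.16,(357,303)),("lip4",.16,(283,319)),("rod",.19,(87,284)),("pinU",.121,(118,328)),("railH",.142,(752,350)),("railF",.142,(705,540)),("knU",.117,(741,332)),("knL?",.047,(712,332)),("stF1",.046,(657,371)),("stF2",.046,(626,491))]:
    P[n]=onz("top",t(*px),z); print("top",n,P[n])
for n,z,px in [("plateFR",.005,(430,348)),("plateFL",.005,(322,583)),("wBL",.133,(23,375)),("wBR",.133,(162,176)),("lipFR",.16,(410,206)),("lipFL",.16,(390,250)),("rod",.19,(262,334)),("pinU",.121,(307,421)),("pinL",.051,(312,484)),("railH",.142,(606,30)),("railF",.142,(741,98)),("knU",.117,(585,44)),("knL",.047,(578,105))]:
    print("scene",n,onz("scene",s(*px),z))
def yaw(a,b): d=b-a; return np.degrees(np.arctan2(d[1],d[0])),np.linalg.norm(d[:2])
print(yaw(P["plateFR"],P["plateFL"]),yaw(P["wBR"],P["wBL"]),yaw(P["railF"],P["railH"]))
for n,a,b in [("rod",(87,284),(262,334)),("pinU",(118,328),(307,421)),("railF",(705,540),(741,98)),("railH",(752,350),(606,30))]: print(n,two(ray("top",t(*a)),ray("scene",s(*b))))
E
```

```text
top plateFR [ 0.619  -0.0594  0.005 ]
top plateFL [0.5926 0.1645 0.005 ]
top wBR [ 0.8284 -0.0283  0.133 ]
top wBL [0.801  0.1834 0.133 ]
top lip1 [0.6467 0.0039 0.16  ]
top lip2 [ 0.6536 -0.0487  0.16  ]
top lip3 [ 0.633  -0.0517  0.16  ]
top lip4 [ 0.6233 -0.001   0.16  ]
top rod [0.648  0.1256 0.19  ]
top pinU [0.622 0.119 0.121]
top railH [ 0.5949 -0.3239  0.142 ]
top railF [ 0.4651 -0.2868  0.142 ]
top knU [ 0.6084 -0.3237  0.117 ]
top knL? [ 0.6116 -0.321   0.047 ]
top stF1 [ 0.5828 -0.2782  0.046 ]
top stF2 [ 0.4921 -0.2515  0.046 ]
scene plateFR [ 0.6183 -0.0592  0.005 ]
scene plateFL [0.5917 0.1631 0.005 ]
scene wBL [0.7982 0.1824 0.133 ]
scene wBR [ 0.8198 -0.0203  0.133 ]
scene lipFR [ 0.6307 -0.0481  0.16  ]
scene lipFL [ 0.6237 -0.0032  0.16  ]
scene rod [0.6484 0.1247 0.19  ]
scene pinU [0.6191 0.1253 0.121 ]
scene pinL [0.6194 0.1232 0.051 ]
scene railH [ 0.5886 -0.3181  0.142 ]
scene railF [ 0.4646 -0.2861  0.142 ]
scene knU [ 0.6071 -0.3239  0.117 ]
scene knL [ 0.6096 -0.3286  0.047 ]
(np.float64(96.73143085262457), np.float64(0.22551815259344532)) (np.float64(97.39282907842033), np.float64(0.21350128032562726)) (np.float64(-15.989515414373578), np.float64(0.1350343612211708))
rod (array([0.6479, 0.1254, 0.191 ]), np.float64(6.93214809386219e-05))
pinU (array([0.6222, 0.1204, 0.1138]), np.float64(0.0002697807989523216))
railF (array([ 0.4649, -0.287 ,  0.1412]), np.float64(0.0001516118578712435))
railH (array([ 0.5934, -0.3269,  0.1342]), np.float64(0.0036448209641337945))
```

Guard yaw is about 7°, with the rod at (0.648, 0.125), a shift of about -7 mm, and the pin near (0.620, 0.122). The door's centre is near (0.529, -0.305) at yaw -16°. Next I move above the door and check with the wrist camera.

```bash
cat >>h.py <<'E'
from workcell import status
from scipy.spatial.transform import Rotation as Ro
def pose():
    o=status.get_obs(); T=np.eye(4); T[:3,:3]=Ro.from_euler("xyz",o["eef_rot"],degrees=True).as_matrix(); T[:3,3]=o["tool_pos"]; return o,T
def to(x,y,z,yaw):
    "turn and shift to write for a target TCP pose pointing down"
    o,T=pose(); R=Ro.from_euler("xyz",[180,0,yaw],degrees=True).as_matrix()
    w=Ro.from_matrix(T[:3,:3].T@R).as_rotvec(); d=T[:3,:3].T@(np.array([x,y,z])-T[:3,3])*1000
    print("turn",w.round(3),"shift",d.round(1),"F",o["ft_force"].round(1),"t",round(o["time"],2))
E
python3 -m creep '[[[0,0,0.519,442,-227,-17,100],[0,0,0.519,442,-227,-17,100],[0,0,0.519,442,-227,-17,100],[0,0,0.519,442,-227,-17,100],[0,0,0.519,442,-227,-17,100],[0,0,0.519,442,-227,-17,100],[0,0,0.519,442,-227,-17,100],[0,0,0.519,442,-227,-17,100]]]'
python3 -c "
from h import *
to(.5294,-.3053,.26,-16)"
```

```text
time: 0.77
tool_pos: [0.4072, -0.4113, 0.2548]
eef_rot: [-180.0, 0.0, -16.0]
ft_force: [0.4, -0.2, 0.3]
width: 0.0932
gripper_force: 0.0
turn [-0.     0.001  0.   ] shift [  88.3 -135.6   -5.2] F [ 0.4 -0.2  0.3] t 0.77
```

```bash
python3 -m creep '[[[0,0,0,44,-68,-3,100],[0,0,0,88,-136,-5,100],[0,0,0,88,-136,-5,100],[0,0,0,88,-136,-5,100],[0,0,0,88,-136,-5,100],[0,0,0,88,-136,-5,100],[0,0,0,88,-136,-5,100]]]'
python3 -c "
from h import *
from workcell import grab_frame
import cv2
to(.5294,-.3053,.26,-16); o,T=pose(); np.save('T1.npy',T)
cv2.imwrite('pics/w1.png',grab_frame('wrist'))"
```

```text
time: 1.35
tool_pos: [0.5273, -0.3071, 0.2595]
eef_rot: [179.9, 0.1, -16.0]
ft_force: [-0.4, -0.1, 0.0]
width: 0.0928
gripper_force: 0.0
turn [ 0.001  0.002 -0.   ] shift [ 1.5 -2.3 -0.5] F [-0.4 -0.1  0. ] t 1.35
```

View pics/w1.png

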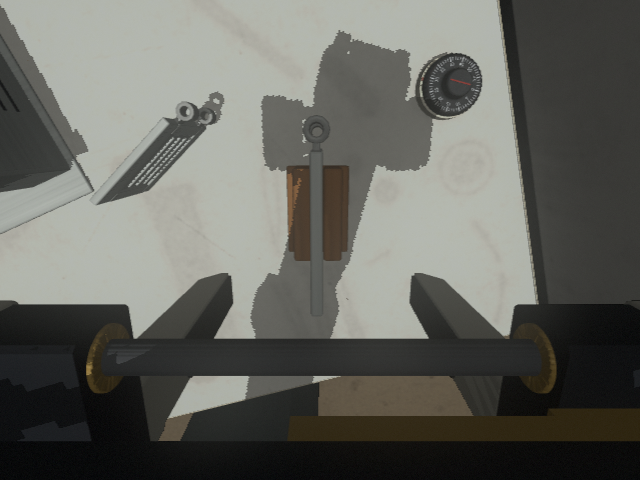

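The wrist view shows the door edge-on at column 316, with its rail from (316,150) to (317,315), the knuckle at (316,128) and the stand below. It's aligned between the fingers.

```bash
python3 -c "
from h import *
np.set_printoptions(precision=4,suppress=True)
T=np.load('T1.npy')
A=onz('wrist',(316,150),.142,T);B=onz('wrist',(317,315),.142,T);k=onz('wrist',(316.5,127),.117,T)
print(A,B,(A+B)/2,k,np.linalg.norm(A-B),np.degrees(np.arctan2(*(A-B)[[1,0]])))
for n,p in dict(A=A,B=B,k=k,c=(A+B)/2).items(): print(n,(T[:3,:3].T@(p-T[:3,3])*1000).round(1))
"
```

```text
[ 0.5939 -0.3227  0.142 ] [ 0.4663 -0.2864  0.142 ] [ 0.5301 -0.3046  0.142 ] [ 0.6101 -0.3275  0.117 ] 0.1327067390141677 -15.88663523267834
A [ 68.5  -3.5 117.3]
B [-64.2  -3.2 117.6]
k [ 85.4  -3.3 142.3]
c [  2.1  -3.3 117.5]
```

```bash
python3 -m creep '[[[0,0,0,2,-3,30,100],[0,0,0,2,-3,60,100],[0,0,0,2,-3,85,100],[0,0,0,2,-3,105,100],[0,0,0,2,-3,118,100],[0,0,0,2,-3,123,100],[0,0,0,2,-3,123,100],[0,0,0,2,-3,123,100]]]'
python3 -c "
from h import *
to(.5301,-.3046,.136,-15.9)"
```

```text
time: 2.07
tool_pos: [0.5305, -0.3057, 0.1377]
eef_rot: [180.0, -0.0, -16.1]
ft_force: [-0.7, 0.0, -0.4]
width: 0.0931
gripper_force: 0.0
turn [ 0.001 -0.001 -0.004] shift [-0.7 -1.   1.7] F [-0.7  0.  -0.4] t 2.07
```

```bash
python3 -m creep '[[[0,0,0,-0.5,-1,1.5,100],[0,0,0,-0.5,-1,1.5,0],[0,0,0,-0.5,-1,1.5,0],[0,0,0,-0.5,-1,1.5,0],[0,0,0,-0.5,-1,1.5,0],[0,0,0,-0.5,-1,1.5,0],[0,0,0,-0.5,-1,1.5,0],[0,0,0,-0.5,-1,1.5,0]]]' 45
python3 -m creep '[[[0,0,0,0,0,0,0],[0,0,0,0,0,0,0],[0,0,0,0,0,0,0],[0,0,0,0,0,0,0]]]' 45
python3 -c "
from h import *
to(.5301,-.3046,.136,-15.9)"
```

```text
time: 2.73
tool_pos: [0.5307, -0.3032, 0.1356]
eef_rot: [-180.0, -0.0, -16.0]
ft_force: [0.9, -0.9, 0.2]
width: 0.051
gripper_force: 0.0
time: 3.07
tool_pos: [0.5307, -0.3032, 0.1355]
eef_rot: [-180.0, 0.0, -16.0]
ft_force: [0.2, -0.7, -0.3]
width: 0.0246
gripper_force: 0.0
turn [-0.     0.    -0.002] shift [-0.2  1.5 -0.5] F [ 0.2 -0.7 -0.3] t 3.07
```

```bash
python3 -m creep '[[[0,0,0,0,1,0,0],[0,0,0,0,1,0,0],[0,0,0,0,1,0,0],[0,0,0,0,1,0,0],[0,0,0,0,1,0,0],[0,0,0,0,1,0,0]]]' 45
python3 -c "
from h import *
to(.5301,-.3046,.136,-15.9)"
```

```text
time: 3.57
tool_pos: [0.5304, -0.3043, 0.1356]
eef_rot: [180.0, 0.0, -16.0]
ft_force: [-0.7, 0.5, 0.3]
width: 0.0096
gripper_force: 45.0
turn [ 0.     0.    -0.002] shift [-0.2  0.4 -0.4] F [-0.7  0.5  0.3] t 3.57
```

```bash
python3 -m creep '[[[0,0,0,0,0,-5,0],[0,0,0,0,0,-17,0],[0,0,0,0,0,-37,0],[0,0,0,0,0,-62,0],[0,0,0,0,0,-90,0],[0,0,0,0,0,-118,0],[0,0,0,0,0,-143,0],[0,0,0,0,0,-160,0]]]' 45
python3 -c "
from h import *
from workcell import grab_frame
import cv2
to(.475,0,.295,-5)
to(.475,.103,.295,7); o,T=pose(); np.save('T2.npy',T); print(T[:3,3],o['width'],o['gripper_force'])
cv2.imwrite('pics/w2.png',grab_frame('wrist'))"
```

```text
time: 4.23
tool_pos: [0.5309, -0.3042, 0.2985]
eef_rot: [180.0, -0.2, -16.0]
ft_force: [-0.2, 0.1, -1.9]
width: 0.0096
gripper_force: 45.0
turn [ 0.001 -0.003 -0.192] shift [-137.5 -277.1    3. ] F [-0.2  0.1 -1.9] t 4.23
turn [ 0.001 -0.003 -0.401] shift [-165.9 -376.1    2.8] F [-0.2  0.1 -1.9] t 4.23
[ 0.53090222 -0.30424882  0.29850246] 0.009647120722562923 44.99929904937744
```

View pics/w2.png

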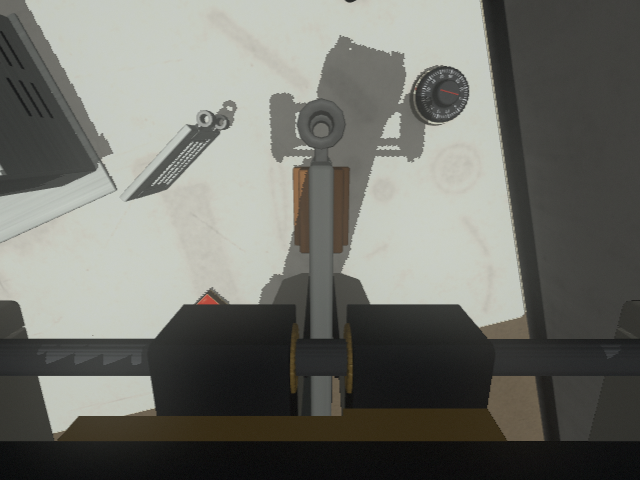

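The door is out of the stand and held; the knuckle is at (321,125) with its bore clear, and the rail is centred. I'll check the hinge in tool axes while moving to an approach point in front of the guard.

```bash
python3 -c "
from h import *
print(onz('wrist',(321,125),.0186,np.eye(4))*1000, onz('wrist',(321,163),-.0064,np.eye(4))*1000)"
python3 -m creep '[[[0,0,-0.03,-20,-20,1,0],[0,0,-0.07,-45,-55,3,0],[0,0,-0.12,-70,-95,3,0],[0,0,-0.17,-100,-135,3,0],[0,0,-0.22,-120,-172,3,0],[0,0,-0.26,-137,-210,3,0],[0,0,-0.3,-147,-247,3,0],[0,0,-0.34,-155,-284,3,0]]]' 45
python3 -m creep '[[[0,0,-0.03,0,-35,0,0],[0,0,-0.05,0,-65,0,0],[0,0,-0.06,0,-85,0,0],[0,0,-0.06,0,-90,0,0],[0,0,-0.06,0,-92,0,0],[0,0,-0.06,0,-92,0,0]]]' 45
python3 -c "
from h import *
to(.475,.103,.295,7)"
```

```text
[81.20225192  0.14306179 18.6       ] [66.25317821  0.13219562 -6.4       ]
time: 4.95
tool_pos: [0.4573, 0.0051, 0.2922]
eef_rot: [180.0, 0.1, 3.6]
ft_force: [0.9, -0.8, -2.4]
width: 0.0098
gripper_force: 45.0
time: 5.45
tool_pos: [0.4535, 0.0945, 0.2921]
eef_rot: [179.9, 0.1, 6.9]
ft_force: [-0.4, -0.1, -1.6]
width: 0.01
gripper_force: 45.0
turn [ 0.001  0.001 -0.002] shift [22.4 -5.9 -2.9] F [-0.4 -0.1 -1.6] t 5.45
```

```bash
python3 -c "
from h import *
from workcell import grab_frame
import cv2
o,T=pose(); np.save('T3.npy',T)
i=grab_frame('wrist');cv2.imwrite('pics/w3f.png',i)
cv2.imwrite('pics/w3.png',cv2.resize(i[0:180,200:440],None,fx=3.3,fy=3.3,interpolation=cv2.INTER_CUBIC))"
```

```text
(no output)
```

View pics/w3.png

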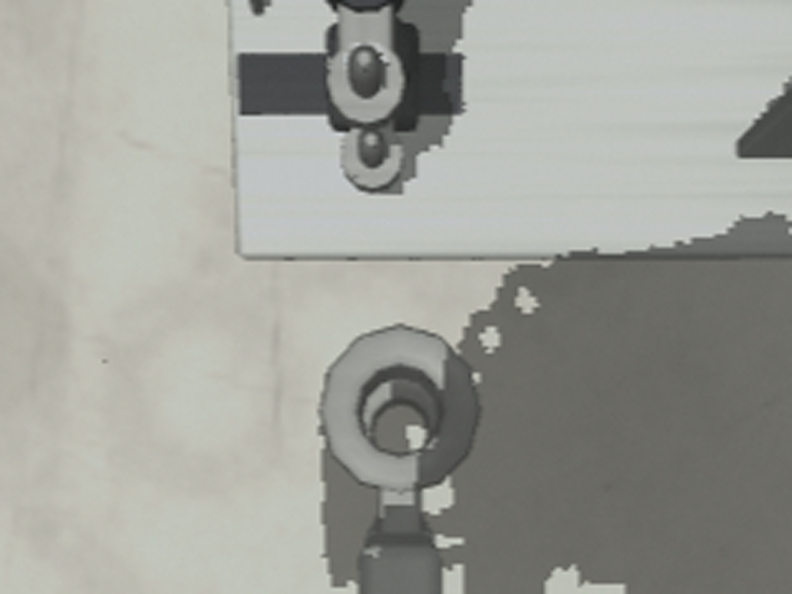

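The view shows the upper arm disc centred near (366,84), the lower arm disc near (372,157), and the upper knuckle at (401,407). The plate's front edge is level at row 257, so the yaw matches.

```bash
python3 -c "
from h import *
np.set_printoptions(precision=4,suppress=True)
T=np.load('T3.npy')
f=lambda u,v:(200+(u+.5)/3.3-.5,(v+.5)/3.3-.5)
L=lambda p:(T[:3,:3].T@(p-T[:3,3])*1000).round(1)
for n,px,z in [('armU',(366,84),.105),('tipU',(367,48),.121),('armL',(372,157),.035),('tipL',(373,133),.051)]:
    p=onz('wrist',f(*px),z,T); print(n,p,L(p))
print('kn',onz('wrist',f(401,407),.0186,np.eye(4))*1000)
for px in [(240,257),(700,257)]:
    p=onz('wrist',f(*px),.005,T); print(p,L(p))
"
```

```text
armU [0.6201 0.1231 0.105 ] [169.1  -8.6 186.9]
tipU [0.6232 0.1228 0.121 ] [172.1  -7.9 170.9]
armL [0.62   0.1232 0.035 ] [169.1  -8.7 256.9]
tipL [0.6228 0.1228 0.051 ] [171.8  -8.  240.9]
kn [82.0167  0.2164 18.6   ]
[0.5907 0.1665 0.005 ] [145.2 -55.3 286.9]
[0.6097 0.0085 0.005 ] [145.2 103.9 287. ]
```

Pin is at tool (169.5, -8.5) and the knuckle at (82, 0.2), so I need dx 87.5, dy -8.7. Lower to 28 mm above hung height, then bring it in level.

```bash
python3 -m creep '[[[0,0,0,0,-2,10,0],[0,0,0,0,-4,28,0],[0,0,0,0,-7,50,0],[0,0,0,0,-9,72,0],[0,0,0,0,-9,93,0],[0,0,0,0,-9,110,0],[0,0,0,0,-9,119,0],[0,0,0,0,-9,120,0]]]' 45
python3 -m creep '[[[0,0,0,8,0,0,0],[0,0,0,18,0,0,0],[0,0,0,28,0,0,0],[0,0,0,36,0,0,0],[0,0,0,40,0,0,0],[0,0,0,40,0,0,0],[0,0,0,40,0,0,0]]]' 45
python3 -c "
from h import *
T3=np.load('T3.npy'); p=T3@[.0875,-.0087,.1205,1]; print(p)
to(p[0],p[1],.1716,6.9)
from workcell import grab_frame
import cv2
o,T=pose(); np.save('T4.npy',T)
i=grab_frame('wrist');cv2.imwrite('pics/w4f.png',i)
cv2.imwrite('pics/w4.png',cv2.resize(i[0:180,200:440],None,fx=3.3,fy=3.3,interpolation=cv2.INTER_CUBIC))"
```

```text
time: 6.17
tool_pos: [0.4519, 0.1023, 0.171]
eef_rot: [179.9, 0.2, 6.8]
ft_force: [0.0, 0.5, -1.8]
width: 0.0095
gripper_force: 45.0
time: 6.75
tool_pos: [0.4925, 0.109, 0.1729]
eef_rot: [-180.0, -0.0, 6.9]
ft_force: [-0.4, 0.2, -1.8]
width: 0.0098
gripper_force: 45.0
[0.53916496 0.11348898 0.17146983 1.        ]
turn [-0. -0.  0.] shift [46.9  1.2  1.3] F [-0.4  0.2 -1.8] t 6.75
```

View pics/w4.png

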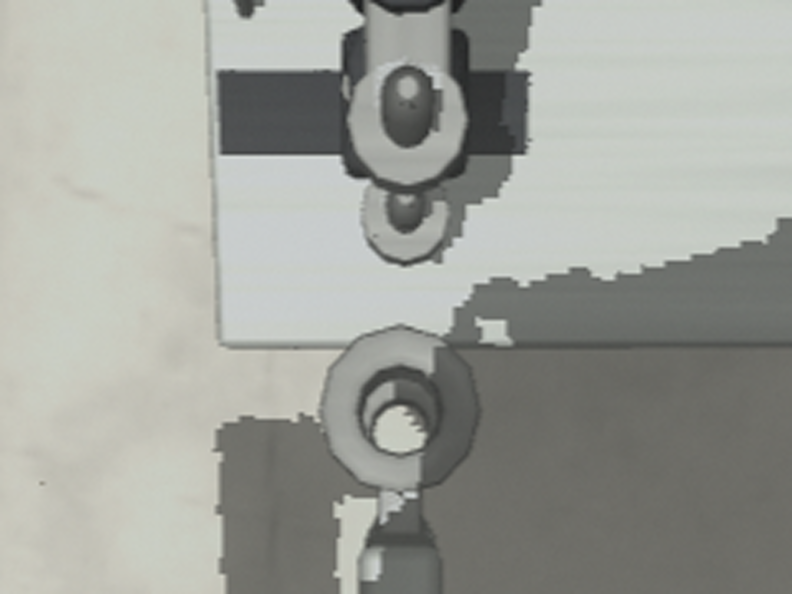

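The upper arm disc is centred at (408,126), the pin's tip flat at (407,88), the lower disc at (405,221), and the knuckle at (401,407). Alignment is within about 1 mm sideways.

```bash
python3 -c "
from h import *
np.set_printoptions(precision=4,suppress=True)
T=np.load('T4.npy')
f=lambda u,v:(200+(u+.5)/3.3-.5,(v+.5)/3.3-.5)
L=lambda p:(T[:3,:3].T@(p-T[:3,3])*1000).round(1)
for n,px,z in [('armU',(408,126),.105),('tipU',(407,88),.121),('armL',(405,221),.035),('edge',(400,346),.005)]:
    p=onz('wrist',f(*px),z,T); print(n,p,L(p))
"
```

```text
armU [0.6201 0.123  0.105 ] [128.4   1.4  67.9]
tipU [0.621  0.1234 0.121 ] [129.3   1.1  51.9]
armL [0.6194 0.1232 0.035 ] [127.7   1.2 137.9]
edge [0.5962 0.1215 0.005 ] [104.5   0.1 167.9]
```

```bash
python3 -m creep '[[[0,0,0,8,1,0,0],[0,0,0,18,1,0,0],[0,0,0,29,1,0,0],[0,0,0,38,1,0,0],[0,0,0,44,1,0,0],[0,0,0,46.5,1,0,0],[0,0,0,46.5,1,0,0],[0,0,0,46.5,1,0,0]]]' 45
python3 -c "
from h import *
p=np.load('T4.npy')@[.0465,.001,0,1];to(p[0],p[1],.1436,6.9)"
```

```text
time: 7.47
tool_pos: [0.5382, 0.1137, 0.1724]
eef_rot: [180.0, 0.1, 6.9]
ft_force: [0.2, -0.8, -1.6]
width: 0.0097
gripper_force: 45.0
turn [0.    0.001 0.001] shift [ 0.6  0.2 28.8] F [ 0.2 -0.8 -1.6] t 7.47
```

Level entry had no contact. Lower slowly over the pins.

```bash
python3 -m creep '[[[0,0,0,0.5,0,3,0],[0,0,0,0.5,0,6,0],[0,0,0,0.5,0,9,0],[0,0,0,0.5,0,12,0],[0,0,0,0.5,0,14,0],[0,0,0,0.5,0,16,0],[0,0,0,0.5,0,18,0],[0,0,0,0.5,0,18,0]]]' 45
python3 -c "
from h import *
p=np.load('T4.npy')@[.0465,.001,0,1];to(p[0],p[1],.1436,6.9)"
```

```text
time: 8.13
tool_pos: [0.539, 0.1138, 0.1541]
eef_rot: [180.0, 0.0, 6.9]
ft_force: [-0.1, 0.1, -1.1]
width: 0.0097
gripper_force: 45.0
turn [0.    0.001 0.   ] shift [-0.3  0.1 10.5] F [-0.1  0.1 -1.1] t 8.13
```

```bash
python3 -m creep '[[[0,0,0,0,0,2,0],[0,0,0,0,0,4,0],[0,0,0,0,0,6,0],[0,0,0,0,0,7.5,0],[0,0,0,0,0,8.5,0],[0,0,0,0,0,9.5,0],[0,0,0,0,0,9.5,0]]]' 45
python3 -c "
from h import *
p=np.load('T4.npy')@[.0465,.001,0,1];to(p[0],p[1],.1436,6.9)"
```

```text
time: 8.72
tool_pos: [0.5391, 0.1138, 0.1449]
eef_rot: [-180.0, 0.0, 6.9]
ft_force: [0.3, 1.0, -0.8]
width: 0.0099
gripper_force: 45.0
turn [-0.  0.  0.] shift [-0.3  0.1  1.3] F [ 0.3  1.  -0.8] t 8.72
```

```bash
python3 -m creep '[[[0,0,0,0,0,0.8,0],[0,0,0,0,0,1.6,0],[0,0,0,0,0,2.2,0],[0,0,0,0,0,2.2,0]]]' 45
python3 -c "
from h import *
p=np.load('T4.npy')@[.0465,.001,0,1];to(p[0],p[1],.1436,6.9)"
```

```text
time: 9.05
tool_pos: [0.5392, 0.1139, 0.1434]
eef_rot: [-180.0, -0.0, 6.9]
ft_force: [-1.8, 0.7, 2.4]
width: 0.0097
gripper_force: 45.0
turn [-0. -0.  0.] shift [-0.5  0.2 -0.2] F [-1.8  0.7  2.4] t 9.05
```

Contact at hung height (Fz +2.4 N): both knuckles are seated. Release, then rise.

```bash
python3 -m creep '[[[0,0,0,0,0,-0.5,50],[0,0,0,0,0,-0.5,50],[0,0,0,0,0,-0.5,50],[0,0,0,0,0,-0.5,50],[0,0,0,0,0,-0.5,50],[0,0,0,0,0,-0.5,50],[0,0,0,0,0,-0.5,50],[0,0,0,0,0,-0.5,50]]]' 45
python3 -m creep '[[[0,0,0,0,0,-3,50],[0,0,0,0,0,-10,50],[0,0,0,0,0,-22,50],[0,0,0,0,0,-38,50],[0,0,0,0,0,-54,50],[0,0,0,0,0,-66,50],[0,0,0,0,0,-70,50],[0,0,0,0,0,-70,50]]]'
python3 -c "
from h import *
from workcell import grab_frame
import cv2
o,T=pose(); np.save('T5.npy',T); print(T[:3,3],o['eef_rot'])
a=grab_frame('wrist')[0:330,160:480]; b=grab_frame('scene')
b=cv2.resize(b[230:360,215:360],None,fx=2.5,fy=2.54); 
cv2.imwrite('pics/w5.png',np.hstack([a,b[:330]]))" 
```

```text
time: 9.72
tool_pos: [0.5392, 0.1138, 0.1434]
eef_rot: [-180.0, 0.0, 6.9]
ft_force: [-0.2, -0.5, -0.1]
width: 0.0464
gripper_force: 0.0
time: 10.38
tool_pos: [0.5399, 0.114, 0.2149]
eef_rot: [-180.0, -0.2, 6.9]
ft_force: [0.5, -0.4, 0.2]
width: 0.0465
gripper_force: 0.0
[0.53994053 0.11399544 0.21494246] [-179.97591341   -0.18735178    6.9163724 ]
```

View pics/w5.png

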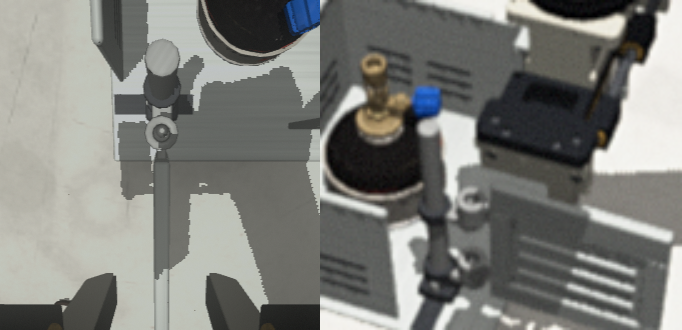

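The door hangs on both arms with the pin visible in the upper knuckle's bore at (162,132). Next I shut the fingers, go to the door's left (tool -y) and come down beside the rail.

```bash
cat >>h.py <<'E'
P=np.array([.6200,.1231]); GY=6.9
def F(th,d,r=95,z=.143):
    a=np.radians(th+GY); return (*(P-r*np.array([np.cos(a),np.sin(a)])+d*np.array([-np.sin(a),np.cos(a)])*1.0) ,z,GY+th) if r<1 else F(th,d/1000,r/1000,z)
E
python3 -m creep '[[[0,0,0,-5,-15,0,0],[0,0,0,-12,-30,0,0],[0,0,0,-12,-45,0,0],[0,0,0,-12,-45,0,0],[0,0,0,-12,-45,0,0],[0,0,0,-12,-45,0,0],[0,0,0,-12,-45,0,0],[0,0,0,-12,-45,0,0]]]' 10
python3 -c "
from h import *
to(*F(0,45)); o,T=pose(); print(o['width'],o['qpos'].round(0))"
```

```text
time: 11.15
tool_pos: [0.5222, 0.1556, 0.2132]
eef_rot: [180.0, 0.0, 6.8]
ft_force: [0.8, 0.4, 0.1]
width: 0.0011
gripper_force: 0.0
turn [ 0.001  0.    -0.002] shift [-1.7 -1.  70.2] F [0.8 0.4 0.1] t 11.15
0.0010532364027347444 [ -14.   28.   -7.  101.    4.   51. -106.]
```

```bash
python3 -m creep '[[[0,0,0,0,0,8,0],[0,0,0,0,0,22,0],[0,0,0,0,0,38,0],[0,0,0,0,0,54,0],[0,0,0,0,0,65,0],[0,0,0,0,0,70,0],[0,0,0,0,0,70,0]]]'
python3 -c "
from h import *
for th in (0,6,12,18,24,30): to(*F(th,20))"
```

```text
time: 11.73
tool_pos: [0.521, 0.1564, 0.1419]
eef_rot: [180.0, 0.2, 6.9]
ft_force: [0.8, 0.3, -0.3]
width: 0.0002
gripper_force: 0.0
turn [ 0.001  0.003 -0.   ] shift [-0.7 24.9 -1.1] F [ 0.8  0.3 -0.3] t 11.73
turn [ 0.001  0.003 -0.105] shift [-2.3 35.  -1.1] F [ 0.8  0.3 -0.3] t 11.73
turn [ 0.     0.003 -0.21 ] shift [-2.8 45.1 -1.1] F [ 0.8  0.3 -0.3] t 11.73
turn [ 0.     0.003 -0.314] shift [-2.3 55.3 -1.1] F [ 0.8  0.3 -0.3] t 11.73
turn [ 0.     0.003 -0.419] shift [-0.7 65.3 -1.1] F [ 0.8  0.3 -0.3] t 11.73
turn [-0.     0.003 -0.524] shift [ 2.  75.1 -1.1] F [ 0.8  0.3 -0.3] t 11.73
```

```bash
python3 -m creep '[[[0,0,0,-1,8,-1,0],[0,0,0,-1,15,-1,0],[0,0,0,-1,20,-1,0],[0,0,0,-1,25,-1,0],[0,0,-0.05,-1.5,30,-1,0],[0,0,-0.1,-2,35,-1,0],[0,0,-0.15,-2.5,40,-1,0],[0,0,-0.21,-3,45,-1,0]]]'
python3 -c "
from h import *
for th in (12,18,24,30,36,42,48): to(*F(th,20))"
```

```text
time: 12.4
tool_pos: [0.5247, 0.1113, 0.145]
eef_rot: [180.0, -0.1, 19.1]
ft_force: [-0.5, -0.5, 0.2]
width: 0.0001
gripper_force: 0.1
turn [ 0.    -0.001  0.003] shift [-1.  -0.3  2. ] F [-0.5 -0.5  0.2] t 12.4
turn [ 0.    -0.001 -0.102] shift [-2.6  9.7  2. ] F [-0.5 -0.5  0.2] t 12.4
turn [ 0.    -0.001 -0.206] shift [-3.2 19.9  2. ] F [-0.5 -0.5  0.2] t 12.4
turn [ 0.    -0.001 -0.311] shift [-2.6 30.   2. ] F [-0.5 -0.5  0.2] t 12.4
turn [ 0.    -0.001 -0.416] shift [-1.1 40.1  2. ] F [-0.5 -0.5  0.2] t 12.4
turn [ 0.001 -0.001 -0.521] shift [ 1.6 49.9  2. ] F [-0.5 -0.5  0.2] t 12.4
turn [ 0.001 -0.001 -0.625] shift [ 5.2 59.4  2. ] F [-0.5 -0.5  0.2] t 12.4
```

```bash
python3 -m creep '[[[0,0,-0.05,-1.5,5,1,0],[0,0,-0.1,-2.5,10,2,0],[0,0,-0.15,-3,15,2,0],[0,0,-0.21,-3,20,2,0],[0,0,-0.26,-3,25,2,0],[0,0,-0.31,-2.5,30,2,0],[0,0,-0.36,-2,35,2,0],[0,0,-0.42,-1,40,2,0]]]'
python3 -c "
from h import *
for th in (36,42,48,54,60): to(*F(th,20))"
```

```text
time: 13.07
tool_pos: [0.5365, 0.0729, 0.1428]
eef_rot: [180.0, -0.0, 43.1]
ft_force: [-0.3, 0.1, -0.2]
width: 0.0005
gripper_force: 0.1
turn [ 0.001 -0.     0.004] shift [ 0.3  0.1 -0.2] F [-0.3  0.1 -0.2] t 13.07
turn [ 0.001 -0.    -0.101] shift [-1.3 10.1 -0.2] F [-0.3  0.1 -0.2] t 13.07
turn [ 0.001 -0.    -0.206] shift [-1.9 20.3 -0.2] F [-0.3  0.1 -0.2] t 13.07
turn [ 0.001 -0.    -0.31 ] shift [-1.4 30.4 -0.1] F [-0.3  0.1 -0.2] t 13.07
turn [ 0.001 -0.    -0.415] shift [ 0.2 40.4 -0.1] F [-0.3  0.1 -0.2] t 13.07
```

```bash
python3 -m creep '[[[0,0,-0.05,-0.5,5,0,0],[0,0,-0.1,-1.5,10,0,0],[0,0,-0.15,-2,15,0,0],[0,0,-0.21,-2,20,0,0],[0,0,-0.26,-2,25,0,0],[0,0,-0.31,-1.5,30,0,0],[0,0,-0.36,-1,35,0,0],[0,0,-0.42,0,40,0,0]]]'
python3 -c "
from h import *
for th in (60,66,72,78,84,90): to(*F(th,20))
from workcell import grab_frame
import cv2
o,T=pose();np.save('T6.npy',T);cv2.imwrite('pics/w6.png',grab_frame('wrist')); cv2.imwrite('pics/s6.png',grab_frame('scene'));print(o['qpos'].round())"
```

```text
time: 13.73
tool_pos: [0.5639, 0.0435, 0.1428]
eef_rot: [180.0, 0.0, 67.2]
ft_force: [0.1, -1.1, -0.2]
width: 0.0004
gripper_force: 0.1
turn [0.001 0.    0.005] shift [ 0.2  0.4 -0.2] F [ 0.1 -1.1 -0.2] t 13.73
turn [ 0.001  0.    -0.1  ] shift [-1.4 10.4 -0.2] F [ 0.1 -1.1 -0.2] t 13.73
turn [ 0.001  0.    -0.205] shift [-1.9 20.6 -0.2] F [ 0.1 -1.1 -0.2] t 13.73
turn [ 0.001  0.    -0.309] shift [-1.4 30.7 -0.2] F [ 0.1 -1.1 -0.2] t 13.73
turn [ 0.001  0.    -0.414] shift [ 0.1 40.8 -0.2] F [ 0.1 -1.1 -0.2] t 13.73
turn [ 0.001  0.    -0.519] shift [ 2.7 50.6 -0.2] F [ 0.1 -1.1 -0.2] t 13.73
[  9.  36. -24. 102.  20.  46. -48.]
```

```bash
python3 -m creep '[[[0,0,-0.05,-0.5,4,0,0],[0,0,-0.09,-1,8,0,0],[0,0,-0.13,-1.5,12,0,0],[0,0,-0.16,-2,16,0,0],[0,0,-0.2,-2,20,0,0],[0,0,-0.24,-2,24,0,0],[0,0,-0.28,-1.5,27,0,0],[0,0,-0.31,-1.5,30,0,0]]]'
python3 -m creep '[[[0,0,-0.03,0,2.5,0,0],[0,0,-0.05,-0.5,5,0,0],[0,0,-0.08,-0.5,7,0,0],[0,0,-0.1,-0.5,9,0,0],[0,0,-0.12,-0.5,11,0,0],[0,0,-0.14,-0.5,13,0,0],[0,0,-0.16,0,14.5,0,0],[0,0,-0.18,0,16,0,0]]]'
python3 -c "
from h import *
for th in (87,90): to(*F(th,20))"
```

```text
time: 14.5
tool_pos: [0.5906, 0.0313, 0.1426]
eef_rot: [-180.0, 0.0, 84.8]
ft_force: [-0.5, 0.0, -0.1]
width: 0.0006
gripper_force: 0.1
time: 15.17
tool_pos: [0.6067, 0.0302, 0.1424]
eef_rot: [180.0, -0.0, 95.3]
ft_force: [-0.5, 0.3, -0.1]
width: 0.0
gripper_force: 0.1
turn [ 0.    -0.     0.024] shift [-3.2 -0.5 -0.6] F [-0.5  0.3 -0.1] t 15.17
turn [ 0.    -0.    -0.029] shift [-4.2  4.4 -0.6] F [-0.5  0.3 -0.1] t 15.17
```

```bash
python3 -m creep '[[[0,0,-0.01,-1,1,0,0],[0,0,-0.02,-2,2,0,0],[0,0,-0.03,-3,3,0,0],[0,0,-0.03,-3,4,0,0],[0,0,-0.03,-3,4.5,0,0],[0,0,-0.03,-3,4.5,0,0]]]'
python3 -c "
from h import *
for d in (20,17): to(*F(90,d))"
```

```text
time: 15.67
tool_pos: [0.6115, 0.0274, 0.1424]
eef_rot: [180.0, 0.0, 96.9]
ft_force: [0.7, -0.5, -1.5]
width: 0.0008
gripper_force: 0.1
turn [ 0.     0.    -0.001] shift [-1.  -0.1 -0.6] F [ 0.7 -0.5 -1.5] t 15.67
turn [ 0.     0.    -0.001] shift [-1.   2.9 -0.6] F [ 0.7 -0.5 -1.5] t 15.67
```

```bash
python3 -m creep '[[[0,0,0,0,1,0,0],[0,0,0,0,2,0,0],[0,0,0,0,3,0,0],[0,0,0,0,3,0,0]]]'
python3 -m creep '[[[0,0,0,0,0.8,0,0],[0,0,0,0,1.6,0,0],[0,0,0,0,2.4,0,0],[0,0,0,0,2.4,0,0]]]'
python3 -c "
from h import *
to(*F(90,15))
from workcell import grab_frame
import cv2
cv2.imwrite('pics/s7.png',grab_frame('scene'));cv2.imwrite('pics/t7.png',grab_frame('top'))"
```

```text
time: 16.0
tool_pos: [0.6127, 0.0276, 0.1423]
eef_rot: [-179.8, 0.0, 96.9]
ft_force: [-4.5, -1.0, 3.3]
width: 0.0007
gripper_force: 2.7
time: 16.33
tool_pos: [0.6128, 0.0276, 0.1423]
eef_rot: [-179.5, 0.1, 96.9]
ft_force: [-8.9, -2.5, 8.1]
width: 0.0003
gripper_force: 5.2
turn [-0.009  0.002 -0.   ] shift [-1.   3.6 -0.7] F [-8.9 -2.5  8.1] t 16.33
```

Firm contact (9 N) at the shut angle. Back straight off, rise and look.

```bash
python3 -m creep '[[[0,0,0,0,-2,0,0],[0,0,0,0,-5,0,0],[0,0,0,0,-10,0,0],[0,0,0,0,-20,0,0],[0,0,0,0,-35,0,0],[0,0,0,0,-50,0,0],[0,0,0,0,-60,0,0],[0,0,0,0,-60,0,0]]]'
python3 -m creep '[[[0,0,0,0,0,-15,0],[0,0,0,0,0,-40,0],[0,0,0,0,0,-70,0],[0,0,0,0,0,-100,0],[0,0,0,0,-40,-120,0],[0,0,0,0,-60,-130,0],[0,0,0,0,-80,-130,0],[0,0,0,0,-80,-130,0]]]'
python3 -c "
from h import *
from workcell import grab_frame
import cv2
o,T=pose(); print(T[:3,3],o['ft_force'])
b=cv2.resize(grab_frame('scene')[215:365,215:345],None,fx=3,fy=3); a=cv2.resize(grab_frame('top')[125:275,180:330],None,fx=3,fy=3)
cv2.imwrite('pics/f.png',np.hstack([a,b[:450,:350]]))"
```

```text
time: 17.1
tool_pos: [0.5557, 0.0208, 0.1425]
eef_rot: [-180.0, 0.0, 96.9]
ft_force: [1.1, 0.2, 0.0]
width: 0.0007
gripper_force: 0.0
time: 17.77
tool_pos: [0.4757, 0.0113, 0.2736]
eef_rot: [180.0, 0.1, 96.9]
ft_force: [-0.6, -0.5, -0.1]
width: 0.0003
gripper_force: 0.0
[0.47570176 0.01134656 0.27357406] [-0.6033057  -0.47357984 -0.08900371]
```

View pics/f.png

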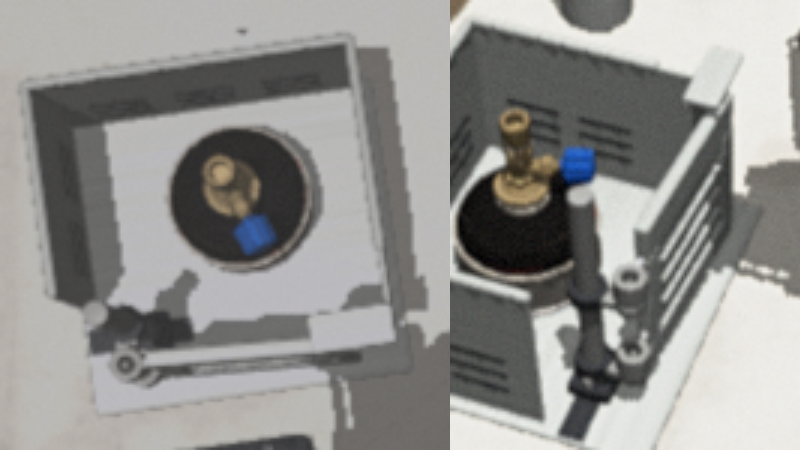

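The final view shows the door spanning from the knuckle at (128,365) to under the lip at (315,345), nearly parallel to the front plate edge, and the burner unmoved. I'll check the shut angle numerically from the rail's edges.

```bash
python3 - <<'E'
from h import *
from workcell import grab_frame
import cv2
np.set_printoptions(precision=1,suppress=True,linewidth=200)
g=np.mean([cv2.cvtColor(grab_frame('top'),cv2.COLOR_BGR2GRAY).astype(float) for _ in range(4)],0)
np.save('g.npy',g)
for u in (238,246,254,262,270,278,282): print(u,g[232:262,u].astype(int))
G=Ro.from_euler('z',6.9,degrees=True).as_matrix()
O=np.array([*P,0])-G@[-.1,.0682,0]
def pix(p):  # guard mm -> top pixel
    c=camera_info('top');w=O+G@(np.array(p)/1000);M=c['cam_to_world'];q=M[:3,:3].T@(w-M[:3,3]);q=c['intrinsics']@[q[0],-q[1],-q[2]];return q[:2]/q[2]
for y in (50,0,-50): print(y,pix((-95,y,150)),pix((-105,y,150)),pix((-105,y,20)),pix((-125,y,5)))
print('lip',pix((-112.5,-55,160)),pix((-112.5,-107,160)))
E
```

```text
238 [ 55  52  55  53  55  53  57  74  91 125 177 186 187 178 142  84  76  79 118 169 186 186 185 186 186 186 185 169 151 174]
246 [186 188 188 165 111 105 106 108 129 165 184 186 183 153 106 132 139 135 145 185 187 186 186 186 186 183 165 152 176 177]
254 [110 105 107 107 107 108 107 111 146 184 187 186 163 112 118 127 114 133 185 187 186 187 185 186 180 167 167 179 179 179]
262 [112 106 107 108 108 106 102 129 177 186 186 178 140 112 140 126 130 167 186 187 185 187 186 177 168 177 178 176 175 177]
270 [109 110 109 108 107 107 129 166 183 187 183 153 105 134 134 125 146 185 186 186 186 186 173 159 176 178 178 181 181 183]
278 [110 109 109 107 107 113 146 183 187 186 165 111 107 125 122 133 184 187 186 186 185 172 160 180 184 183 185 184 184 184]
282 [141 135 123 114 111 124 158 182 187 184 153  85  84  92 117 153 185 186 185 185 180 169 171 184 185 185 185 184 185 184]
50 [227.5 242.5] [228.2 247.8] [239.6 250.5] [242.  259.9]
0 [254.1 238.6] [254.9 243.9] [262.9 247.1] [265.  256.6]
-50 [280.7 234.7] [281.5 240. ] [286.2 243.7] [288.  253.2]
lip [284.3 243.4] [312.3 239.3]
```

The rail's outer edge slope is -0.085 against the plate's -0.145, so the door is about 3.5° ajar; it probably rebounded when I retreated. I'll push again more gently and back off slowly.

```bash
python3 -m creep '[[[0,0,0,0,20,30,0],[0,0,0,0,45,60,0],[0,0,0,-5,75,95,0],[0,0,0,-10,90,120,0],[0,0,0,-10,90,130,0],[0,0,0,-10,90,130,0]]]'
python3 -c "
from h import *
to(*F(90,30,105)); to(*F(90,18.6,105))"
```

```text
time: 18.57
tool_pos: [0.567, 0.012, 0.1385]
eef_rot: [-179.6, -0.1, 96.9]
ft_force: [-1.7, 0.5, -0.9]
width: 0.001
gripper_force: 0.0
turn [-0.007 -0.001 -0.001] shift [-1.1 36.  -4.8] F [-1.7  0.5 -0.9] t 18.57
turn [-0.007 -0.001 -0.001] shift [-1.1 47.4 -4.9] F [-1.7  0.5 -0.9] t 18.57
```

```bash
python3 -m creep '[[[0,0,0,0,6,0,0],[0,0,0,0,14,0,0],[0,0,0,0,22,0,0],[0,0,0,0,27,0,0],[0,0,0,0,31,0,0],[0,0,0,0,34,0,0],[0,0,0,0,36,0,0],[0,0,0,0,37,0,0]]]'
python3 -m creep '[[[0,0,0,0,1,0,0],[0,0,0,0,2,0,0],[0,0,0,0,3,0,0],[0,0,0,0,4,0,0],[0,0,0,0,5,0,0],[0,0,0,0,6,0,0],[0,0,0,0,7,0,0],[0,0,0,0,7,0,0]]]'
python3 -c "
from h import *
to(*F(90,18.6,105))"
```

```text
time: 19.23
tool_pos: [0.6052, 0.0167, 0.1425]
eef_rot: [180.0, -0.0, 96.9]
ft_force: [-0.2, 0.0, 0.7]
width: 0.0007
gripper_force: 0.0
time: 19.9
tool_pos: [0.6121, 0.0175, 0.1424]
eef_rot: [180.0, -0.0, 96.9]
ft_force: [0.2, -0.6, 0.3]
width: 0.0005
gripper_force: 0.1
turn [ 0. -0. -0.] shift [-1.1  1.9 -0.6] F [ 0.2 -0.6  0.3] t 19.9
```

```bash
python3 -m creep '[[[0,0,0,0,0.4,0,0],[0,0,0,0,0.8,0,0],[0,0,0,0,1.2,0,0],[0,0,0,0,1.6,0,0],[0,0,0,0,2,0,0],[0,0,0,0,2.4,0,0],[0,0,0,0,2.4,0,0]]]'
python3 -c "
from h import *
to(*F(90,18.6,105))
from workcell import grab_frame
import cv2
g=cv2.cvtColor(grab_frame('scene'),cv2.COLOR_BGR2GRAY);np.save('gs.npy',g)"
```

```text
time: 20.48
tool_pos: [0.6138, 0.0177, 0.1424]
eef_rot: [-179.9, 0.0, 96.9]
ft_force: [-1.7, 0.0, 1.4]
width: 0.0005
gripper_force: 1.0
turn [-0.001  0.    -0.   ] shift [-1.1  0.2 -0.6] F [-1.7  0.   1.4] t 20.48
```

At contact the stops at r=94 and r=104 line up with the shut direction, so the door reaches the jamb. Now back off very gently.

```bash
python3 -m creep '[[[0,0,0,0,-0.2,0,0],[0,0,0,0,-0.4,0,0],[0,0,0,0,-0.6,0,0],[0,0,0,0,-0.8,0,0],[0,0,0,0,-1,0,0],[0,0,0,0,-1.2,0,0],[0,0,0,0,-1.4,0,0],[0,0,0,0,-1.6,0,0]]]'
python3 -m creep '[[[0,0,0,0,-0.2,0,0],[0,0,0,0,-0.4,0,0],[0,0,0,0,-0.6,0,0],[0,0,0,0,-0.9,0,0],[0,0,0,0,-1.2,0,0],[0,0,0,0,-1.5,0,0],[0,0,0,0,-1.8,0,0],[0,0,0,0,-2.2,0,0]]]'
python3 -m creep '[[[0,0,0,0,-1,0,0],[0,0,0,0,-2,0,0],[0,0,0,0,-4,0,0],[0,0,0,0,-8,0,0],[0,0,0,0,-16,0,0],[0,0,0,0,-30,0,0],[0,0,0,0,-50,0,0],[0,0,0,0,-60,0,0]]]'
python3 -m creep '[[[0,0,0,0,0,-15,0],[0,0,0,0,0,-40,0],[0,0,0,0,0,-70,0],[0,0,0,0,0,-100,0],[0,0,0,0,-40,-120,0],[0,0,0,0,-60,-130,0],[0,0,0,0,-80,-130,0],[0,0,0,0,-80,-130,0]]]'
cat > chk.py <<'E'
from h import *
from workcell import grab_frame
import cv2
g=np.mean([cv2.cvtColor(grab_frame('top'),cv2.COLOR_BGR2GRAY).astype(float) for _ in range(4)],0)
def edge(u,a,b,up):  # half-level crossing in a row window
    c=g[a:b,u]; d=np.diff(cv2.GaussianBlur(c.reshape(-1,1),(1,3),0).ravel()); k=int(np.argmin(d) if not up else np.argmax(d))
    w=np.abs(d[max(k-1,0):k+2]); return a+.5+(np.arange(max(k-1,0),max(k-1,0)+len(w))*w).sum()/w.sum()
us=np.arange(244,283,2)
top=[edge(u,240,249,False) for u in us]; inn=[edge(u,232+ (0 if u>250 else 5),244,True) for u in us]; pl=[edge(u,251,263,False) for u in us]
for n,y in (('outer',top),('inner',inn),('plate',pl)): print(n,np.round(np.polyfit(us-264,y,1),3),np.round(y[::4],1))
E
python3 chk.py
```

```text
time: 21.2
tool_pos: [0.613, 0.0177, 0.1424]
eef_rot: [180.0, -0.0, 96.9]
ft_force: [-0.2, -0.1, 0.3]
width: 0.0008
gripper_force: 0.0
time: 21.87
tool_pos: [0.6106, 0.0173, 0.1424]
eef_rot: [180.0, -0.0, 96.9]
ft_force: [-0.0, 0.5, 0.5]
width: 0.0003
gripper_force: 0.0
time: 22.53
tool_pos: [0.5481, 0.0098, 0.1422]
eef_rot: [-179.8, 0.0, 96.9]
ft_force: [0.3, 0.3, -0.3]
width: 0.0003
gripper_force: 0.0
time: 23.2
tool_pos: [0.4674, 0.0001, 0.2731]
eef_rot: [-179.9, 0.2, 96.9]
ft_force: [-0.7, 0.2, 0.5]
width: 0.0006
gripper_force: 0.0
outer [-7.2000e-02  2.4211e+02] [244.3 243.1 242.2 241.2 240.8]
inner [-1.13000e-01  2.37479e+02] [239.5 238.7 238.2 237.3 236.3]
plate [-1.44000e-01  2.54668e+02] [257.6 256.6 255.4 254.1 252.6]
```

Still unclear in the coarse top view. I'll bring the wrist camera over the door for a finer measurement.

```bash
python3 -m creep '[[[0,0,0,0,25,0,0],[0,0,0,0,55,0,0],[0,0,0,0,80,0,0],[0,0,0,0,90,0,0],[0,0,0,0,90,0,0],[0,0,0,0,90,0,0]]]'
cat > chk2.py <<'E'
from h import *
from workcell import grab_frame
import cv2
np.set_printoptions(precision=1,suppress=True,linewidth=220)
o,T=pose(); im=[grab_frame('wrist') for _ in range(4)]; o,T=pose()
cv2.imwrite('pics/w8.png',im[-1]); g=np.mean([cv2.cvtColor(i,cv2.COLOR_BGR2GRAY).astype(float) for i in im],0)
G=Ro.from_euler('z',6.9,degrees=True).as_matrix(); O=np.array([*P,0])-G@[-.1,.0682,0]
c=camera_info('wrist'); M=T@c['hand_eye']; K=c['intrinsics']
def pix(p):
    q=M[:3,:3].T@(O+G@(np.array(p)/1000)-M[:3,3]); q=K@[q[0],-q[1],-q[2]]; return q[:2]/q[2]
for y in (40,20,0,-20,-40):
    a=pix((-105,y,150)); b=pix((-95,y,150)); e=pix((-125,y,5)); v=int(round(a[1])); lo=int(a[0])-22
    print(y,'out',a,'in',b[0].round(1),'plate',e,'| row',v,'from',lo,g[v,lo:lo+50].astype(int) if 0<=v<480 else '')
print('lip',pix((-112.5,-55,160)),pix((-112.5,-107,160)))
np.save('g8.npy',g)
E
python3 chk2.py
```

```text
time: 23.9
tool_pos: [0.5612, 0.0118, 0.2712]
eef_rot: [-179.9, -0.1, 96.9]
ft_force: [0.1, 0.2, 0.4]
width: 0.0001
gripper_force: 0.0
40 out [413.4 139.6] in 427.0 plate [363.  140.6] | row 140 from 391 [ 84  83  83  84  84  84  83  84  83  83  83  83  83  87  97  89  82  83  82  82  82  83  84  94 123 158 181 190 191 189 187 185 184 182 180 168 144 118 110 108 109 110 109 109 108 110 110 111 110 108]
20 out [411.5 167.3] in 424.8 plate [362.4 158.6] | row 167 from 389 [159 184 146 105 145 182 172 117  97 150 182 171 115  76  80  82  83  83  83  83  82  81  88 119 154 178 189 191 189 187 184 183 181 179 168 163 182 191 191 192 192 192 192 191 191 192 193 192 192 191]
0 out [409.6 193.9] in 422.7 plate [361.9 176.1] | row 194 from 387 [170 182 133 100 155 185 157 102 110 163 186 155  99  75  80  81  82  82  83  83  84  83  98 144 173 186 189 188 187 184 182 179 177 168 163 182 191 191 191 191 190 191 191 191 191 192 191 192 144 103]
-20 out [407.9 219.5] in 420.7 plate [361.4 193.1] | row 219 from 385 [169 162 111 111 161 174 125  88 132 172 180 136  89  77  77  79  79  79  80  81  81  90 129 160 179 185 186 185 183 181 178 176 169 157 170 188 191 190 190 189 186 187 188 187 189 190 190 191 190 187]
-40 out [406.2 244. ] in 418.8 plate [360.9 209.7] | row 244 from 384 [ 68  67  66  65  64  65  67  83  98 100  81  66  64  64  64  63  64  63  63  64  72  84  95 101 103 103 102 101 100  99  99  95  95 103 107 106 105 104 103 102 101 102 101 102 104 104 103 103 102 102]
lip [398.4 266.1] [394.6 325.8]
```

```bash
cat >>chk2.py <<'E'
print('--')
def cross(v,a,b,rev=False):
    r=cv2.GaussianBlur(g[int(v)-1:int(v)+2,a:b].mean(0).reshape(1,-1),(3,1),0).ravel(); d=np.abs(np.diff(r)); k=int(d.argmax()); s=slice(max(k-2,0),k+3); w=d[s]; return a+.5+(np.arange(*s.indices(len(d)))*w).sum()/w.sum(), r[k+3]-r[max(k-2,0)] if k+3<len(r) else 0
for y in range(40,-45,-10):
    e=pix((-125,y,5)); a=pix((-105,y,150)); ce=cross(e[1],int(e[0])-12,int(e[0])+13); co=cross(a[1],int(a[0])-5,int(a[0])+7)
    print(y,'plate dev',(ce[0]-e[0]).round(2),int(ce[1]),'door dev',(co[0]-a[0]).round(2),int(co[1]))
for y in (-60,-70,-80,-90,-100):
    l=pix((-112.5,y,160)); c_=cross(l[1],int(l[0])-10,int(l[0])+11); print(y,'lip dev',(c_[0]-l[0]).round(2),int(c_[1]))
E
python3 chk2.py | sed -n '/--/,$p'
```

```text
--
40 plate dev 1.93 14 door dev 2.51 99
30 plate dev 0.97 -9 door dev 2.14 104
20 plate dev 2.32 16 door dev 1.62 103
10 plate dev 0.49 -14 door dev 1.12 100
0 plate dev 0.78 -10 door dev 0.82 102
-10 plate dev 2.1 16 door dev 0.3 101
-20 plate dev 2.39 16 door dev -0.31 99
-30 plate dev 0.45 -19 door dev -0.51 101
-40 plate dev 0.7 -16 door dev -0.84 37
-60 lip dev -8.31 -41
-70 lip dev -0.97 -38
-80 lip dev 0.98 -14
-90 lip dev -5.58 0
-100 lip dev -4.88 0
```

The wrist measurement puts the door about 1.8° open relative to the plate. I'll push again and measure the door's line while pressing, then after each small retreat.

```bash
cat >chk3.py <<'E'
import sys; exec(open('chk2.py').read().split("for y in (40")[0]); exec("def cross"+open('chk2.py').read().split("def cross")[1].split("for y in range")[0])
ys=[];dv=[]
for y in range(50,-45,-5):
    a=pix((-105,y,150)); sc=np.linalg.norm(a-pix((-95,y,150)))/10; h=int(5*sc)
    if not(2<a[1]<330): continue
    m,s=cross(a[1],int(a[0])-h,int(a[0])+h)
    ys.append(y);dv.append((m-a[0])/sc)
    if len(sys.argv)>1: print(y,a,round(dv[-1],2),int(s))
k=np.array(dv);ys=np.array(ys);ok=np.abs(k-np.median(k))<3.5
p=np.polyfit(ys[ok],k[ok],1);print('open deg',np.degrees(np.arctan(p[0])).round(2),'dev mm hinge/jamb',np.polyval(p,68).round(2),np.polyval(p,-68).round(2),'n',ok.sum(),'F',o['ft_force'].round(1))
E
python3 chk3.py
python3 -m creep '[[[0,0,0,0,-30,10,0],[0,0,0,0,-30,40,0],[0,0,0,0,-30,75,0],[0,0,0,0,-30,105,0],[0,0,0,0,-30,125,0],[0,0,0,0,-25,129,0],[0,0,0,0,-20,129,0],[0,0,0,0,-15,129,0]]]'
python3 -c "
from h import *
to(*F(90,22,108))"; python3 chk3.py v
```

```text
open deg 0.77 dev mm hinge/jamb 1.08 -0.75 n 19 F [ 0.1 -0.5  0.1]
time: 25.17
tool_pos: [0.5477, 0.0101, 0.1445]
eef_rot: [179.9, -0.0, 96.9]
ft_force: [0.7, -0.2, 0.1]
width: 0.0006
gripper_force: 0.0
turn [ 0.002 -0.    -0.   ] shift [-4.4 63.4  1.6] F [ 0.7 -0.2  0.1] t 25.17
50 [539.4 109.3] 2.73 20
45 [537.1 123.5] -0.24 57
40 [534.9 137.4] 0.19 54
35 [532.8 151. ] -0.49 63
30 [530.7 164.4] -0.52 62
25 [528.6 177.5] -1.18 58
20 [526.6 190.3] -1.24 58
15 [524.6 202.9] -1.6 59
10 [522.6 215.3] -2.04 57
5 [520.7 227.4] -1.36 56
0 [518.8 239.2] -1.81 64
-5 [517.  250.9] -2.3 59
-10 [515.2 262.4] -2.76 61
-15 [513.4 273.6] -2.44 53
-20 [511.6 284.6] -3.01 23
-25 [509.9 295.4] -4.28 23
-30 [508.2 306.1] -3.37 24
-35 [506.6 316.5] -4.38 8
-40 [505.  326.8] -3.74 25
open deg 2.82 dev mm hinge/jamb 1.19 -5.51 n 18 F [-0.6 -0.6  0.4]
```

```bash
python3 -m creep '[[[0,0,0,-4,10,0,0],[0,0,0,-4,25,0,0],[0,0,0,-4,38,0,0],[0,0,0,-4,47,0,0],[0,0,0,-4,53,0,0],[0,0,0,-4,57,0,0],[0,0,0,-4,59,0,0],[0,0,0,-4,60,0,0]]]'
python3 chk3.py
python3 -m creep '[[[0,0,0,0,0.7,0,0],[0,0,0,0,1.4,0,0],[0,0,0,0,2,0,0],[0,0,0,0,2.6,0,0],[0,0,0,0,3.2,0,0],[0,0,0,0,3.8,0,0],[0,0,0,0,4.4,0,0],[0,0,0,0,5,0,0]]]'
python3 chk3.py
python3 -m creep '[[[0,0,0,0,0.5,0,0],[0,0,0,0,1,0,0],[0,0,0,0,1.5,0,0],[0,0,0,0,2,0,0],[0,0,0,0,2.5,0,0],[0,0,0,0,3,0,0],[0,0,0,0,3,0,0]]]'
python3 chk3.py v
```

```text
time: 26.03
tool_pos: [0.606, 0.0128, 0.1436]
eef_rot: [-180.0, 0.0, 96.9]
ft_force: [-0.4, -1.2, 1.0]
width: 0.0003
gripper_force: 0.0
open deg -0.94 dev mm hinge/jamb -3.96 -1.73 n 15 F [-0.5 -0.4  0.3]
time: 26.9
tool_pos: [0.6111, 0.0134, 0.1434]
eef_rot: [180.0, -0.0, 96.9]
ft_force: [0.4, -0.3, -0.7]
width: 0.0005
gripper_force: 0.0
open deg 0.97 dev mm hinge/jamb -0.07 -2.37 n 19 F [-0.4  0.1  0.1]
time: 27.68
tool_pos: [0.6141, 0.0137, 0.1434]
eef_rot: [180.0, -0.0, 96.9]
ft_force: [-0.5, -0.4, 0.5]
width: 0.0003
gripper_force: 0.1
50 [359.7  96.8] 0.97 113
45 [359.3 111.4] 2.33 95
40 [358.9 125.7] 2.26 89
35 [358.5 139.8] 2.24 91
30 [358.1 153.5] 2.12 87
25 [357.8 167. ] -1.26 -84
20 [357.4 180.2] -1.2 -92
15 [357.  193.1] -1.37 -80
10 [356.7 205.8] -1.33 -88
5 [356.3 218.2] -1.48 -76
0 [356.  230.4] -1.45 -85
-5 [355.7 242.4] -1.4 -93
-10 [355.4 254.1] 1.78 95
-15 [355.1 265.7] -1.55 -29
-20 [354.7 277. ] -1.47 -32
-25 [354.4 288.1] 1.76 35
-30 [354.1 299. ] 1.83 34
-35 [353.8 309.7] 0.34 0
-40 [353.6 320.2] 2.9 0
open deg 0.3 dev mm hinge/jamb 0.64 -0.06 n 19 F [-0.2  0.9  0.6]
```

With clean edge families the door is now 0.4° from shut while in light contact. Filter to rising edges only, press lightly, then back off with checks.

```bash
sed -i 's/d=np.abs(np.diff(r)); k=/d=np.maximum(np.diff(r),0); k=/' chk2.py; sed -i 's/<3.5/<1.2/' chk3.py
python3 chk3.py
python3 -m creep '[[[0,0,0,0,0.3,0,0],[0,0,0,0,0.6,0,0],[0,0,0,0,0.9,0,0],[0,0,0,0,1.2,0,0],[0,0,0,0,1.5,0,0],[0,0,0,0,1.5,0,0],[0,0,0,0,1.5,0,0]]]'
python3 chk3.py
python3 -m creep '[[[0,0,0,0,-0.15,0,0],[0,0,0,0,-0.3,0,0],[0,0,0,0,-0.45,0,0],[0,0,0,0,-0.6,0,0],[0,0,0,0,-0.75,0,0],[0,0,0,0,-0.9,0,0],[0,0,0,0,-1.05,0,0],[0,0,0,0,-1.2,0,0]]]'
python3 chk3.py
python3 -m creep '[[[0,0,0,0,-0.2,0,0],[0,0,0,0,-0.4,0,0],[0,0,0,0,-0.6,0,0],[0,0,0,0,-0.8,0,0],[0,0,0,0,-1,0,0],[0,0,0,0,-1.2,0,0],[0,0,0,0,-1.4,0,0],[0,0,0,0,-1.6,0,0]]]'
python3 chk3.py
```

```text
open deg 0.16 dev mm hinge/jamb 2.14 1.77 n 17 F [-0.5 -0.8 -0.6]
time: 28.67
tool_pos: [0.6144, 0.0138, 0.1433]
eef_rot: [-179.9, 0.0, 96.9]
ft_force: [-5.7, -1.6, 3.6]
width: 0.0005
gripper_force: 2.8
open deg 0.08 dev mm hinge/jamb 2.22 2.03 n 18 F [-5.2 -1.5  5.2]
time: 29.53
tool_pos: [0.6144, 0.0138, 0.1433]
eef_rot: [180.0, -0.0, 96.9]
ft_force: [-4.3, -1.4, 2.6]
width: 0.0004
gripper_force: 2.2
open deg 0.25 dev mm hinge/jamb 2.33 1.74 n 19 F [-4.  -0.9  1.7]
time: 30.4
tool_pos: [0.6134, 0.0139, 0.1436]
eef_rot: [179.9, -0.0, 96.9]
ft_force: [0.2, -0.5, -0.1]
width: 0.0007
gripper_force: 0.0
open deg 0.51 dev mm hinge/jamb 1.83 0.63 n 16 F [-0.2 -0.   0.4]
```

```bash
python3 chk3.py; python3 -m creep '[[[0,0,0,0,-0.4,0,0],[0,0,0,0,-0.8,0,0],[0,0,0,0,-1.2,0,0],[0,0,0,0,-1.6,0,0],[0,0,0,0,-2,0,0],[0,0,0,0,-2.4,0,0],[0,0,0,0,-2.8,0,0],[0,0,0,0,-3.2,0,0]]]'
python3 chk3.py v
python3 -m creep '[[[0,0,0,0,-0.8,0,0],[0,0,0,0,-1.6,0,0],[0,0,0,0,-2.4,0,0],[0,0,0,0,-3.2,0,0],[0,0,0,0,-4,0,0],[0,0,0,0,-5,0,0],[0,0,0,0,-6,0,0],[0,0,0,0,-7,0,0]]]'
python3 chk3.py v
```

```text
open deg 0.82 dev mm hinge/jamb 2.07 0.13 n 16 F [ 0.  -0.5  0.6]
time: 31.47
tool_pos: [0.6095, 0.0132, 0.1434]
eef_rot: [180.0, -0.0, 96.9]
ft_force: [-0.1, -0.8, 0.3]
width: 0.0003
gripper_force: 0.0
50 [372.   96.8] 0.16 113
45 [371.4 111.5] 2.06 85
40 [370.9 125.8] 2.08 97
35 [370.4 139.8] 1.93 99
30 [369.9 153.6] 1.76 88
25 [369.4 167. ] 1.6 89
20 [368.9 180.2] 1.49 84
15 [368.5 193.2] 1.57 95
10 [368.  205.8] 1.45 94
5 [367.6 218.3] 1.23 89
0 [367.1 230.5] 1.07 88
-5 [366.7 242.4] 0.93 85
-10 [366.3 254.2] 1.01 95
-15 [365.8 265.7] 0.83 31
-20 [365.4 277. ] 0.87 35
-25 [365.  288.1] 0.69 35
-30 [364.6 299. ] 0.52 33
-35 [364.2 309.7] -3.28 0
-40 [363.9 320.2] -1.55 0
open deg 0.72 dev mm hinge/jamb 1.98 0.27 n 17 F [ 0.3 -0.1  0.1]
time: 32.33
tool_pos: [0.6025, 0.0124, 0.1434]
eef_rot: [180.0, -0.0, 96.9]
ft_force: [0.6, -0.3, -0.3]
width: 0.0002
gripper_force: 0.0
50 [391.3  96.8] -0.93 107
45 [390.6 111.5] 2.15 93
40 [389.8 125.8] 2.09 99
35 [389.1 139.8] 1.81 86
30 [388.5 153.6] 1.64 82
25 [387.8 167. ] 1.51 83
20 [387.1 180.2] 1.41 82
15 [386.5 193.2] 1.55 94
10 [385.8 205.8] 1.42 97
5 [385.2 218.3] 1.06 83
0 [384.6 230.5] 0.93 83
-5 [384.  242.4] 0.97 94
-10 [383.4 254.2] 0.87 93
-15 [382.8 265.7] 0.78 32
-20 [382.3 277. ] 0.63 32
-25 [381.7 288.1] 0.48 33
-30 [381.2 299. ] 0.54 36
-35 [380.6 309.7] 0.15 0
-40 [380.1 320.2] 3.9 0
open deg 1.29 dev mm hinge/jamb 2.6 -0.47 n 17 F [0.  0.1 0.1]
```

While pressed it was 0.1–0.3° open; after unloading from 5 N it relaxed to about 1°. One more touch with practically no preload.

```bash
python3 -m creep '[[[0,0,0,0,1.5,0,0],[0,0,0,0,3,0,0],[0,0,0,0,4.5,0,0],[0,0,0,0,6,0,0],[0,0,0,0,7,0,0],[0,0,0,0,8,0,0],[0,0,0,0,8.6,0,0],[0,0,0,0,9,0,0]]]'
python3 -m creep '[[[0,0,0,0,0.3,0,0],[0,0,0,0,0.6,0,0],[0,0,0,0,0.9,0,0],[0,0,0,0,1.2,0,0],[0,0,0,0,1.5,0,0],[0,0,0,0,1.8,0,0],[0,0,0,0,2.1,0,0],[0,0,0,0,2.3,0,0]]]'
python3 chk3.py
python3 -m creep '[[[0,0,0,0,0.1,0,0],[0,0,0,0,0.2,0,0],[0,0,0,0,0.3,0,0],[0,0,0,0,0.4,0,0],[0,0,0,0,0.5,0,0],[0,0,0,0,0.5,0,0]]]'
python3 chk3.py
```

```text
time: 33.2
tool_pos: [0.6116, 0.0135, 0.1434]
eef_rot: [180.0, -0.0, 96.9]
ft_force: [-0.5, 0.3, -0.3]
width: 0.0005
gripper_force: 0.0
time: 33.87
tool_pos: [0.6138, 0.0137, 0.1434]
eef_rot: [-180.0, -0.0, 96.9]
ft_force: [-0.3, 0.4, -0.5]
width: 0.0006
gripper_force: 0.1
open deg 0.12 dev mm hinge/jamb 1.95 1.67 n 18 F [-1.  -0.7 -0.4]
time: 34.57
tool_pos: [0.6143, 0.0138, 0.1434]
eef_rot: [-180.0, -0.0, 96.9]
ft_force: [0.0, -0.1, -0.3]
width: 0.0006
gripper_force: 0.2
open deg 0.07 dev mm hinge/jamb 2.17 2.0 n 16 F [-0.1 -1.3 -0.3]
```

Now back off from this near-zero load, very slowly.

```bash
python3 -m creep '[[[0,0,0,0,-0.05,0,0],[0,0,0,0,-0.1,0,0],[0,0,0,0,-0.2,0,0],[0,0,0,0,-0.3,0,0],[0,0,0,0,-0.4,0,0],[0,0,0,0,-0.6,0,0],[0,0,0,0,-0.8,0,0],[0,0,0,0,-1,0,0]]]'
python3 -m creep '[[[0,0,0,0,-0.5,0,0],[0,0,0,0,-1,0,0],[0,0,0,0,-1.5,0,0],[0,0,0,0,-2,0,0],[0,0,0,0,-3,0,0],[0,0,0,0,-4,0,0],[0,0,0,0,-6,0,0],[0,0,0,0,-8,0,0]]]'
python3 chk3.py v
```

```text
time: 35.43
tool_pos: [0.6134, 0.0137, 0.1434]
eef_rot: [180.0, -0.0, 96.9]
ft_force: [-0.2, -0.7, 0.1]
width: 0.0001
gripper_force: 0.0
time: 36.1
tool_pos: [0.6052, 0.0127, 0.1434]
eef_rot: [-180.0, -0.0, 96.9]
ft_force: [-0.5, 0.6, -0.1]
width: 0.0008
gripper_force: 0.0
50 [383.7  96.7] -0.38 102
45 [383.1 111.4] 2.03 88
40 [382.4 125.7] 2.0 90
35 [381.8 139.7] 1.83 93
30 [381.2 153.5] 1.71 93
25 [380.6 166.9] 1.52 86
20 [380.  180.1] 1.36 88
15 [379.4 193.1] 1.22 87
10 [378.8 205.7] 1.12 88
5 [378.3 218.2] 1.0 91
0 [377.7 230.4] 0.83 94
-5 [377.2 242.3] 0.61 88
-10 [376.7 254. ] 0.42 91
-15 [376.2 265.6] 0.55 33
-20 [375.7 276.9] 0.37 33
-25 [375.2 288. ] 0.19 34
-30 [374.7 298.8] 0.01 35
-35 [374.2 309.5] -2.65 0
-40 [373.7 320. ] -1.16 0
open deg 1.57 dev mm hinge/jamb 2.7 -1.02 n 16 F [-0.2 -0.4 -0.8]
```

```bash
sed -i "s/'n',ok.sum()/'tail',np.round(k[1:17:5],2),'t',round(o['time'],2)/" chk3.py; python3 chk3.py; python3 -m creep '[[[0,0,0,0,0,0,0],[0,0,0,0,0,0,0],[0,0,0,0,0,0,0],[0,0,0,0,0,0,0],[0,0,0,0,0,0,0],[0,0,0,0,0,0,0],[0,0,0,0,0,0,0],[0,0,0,0,0,0,0]]]'; python3 chk3.py;  python3 -m creep '[[[0,0,0,0,0,0,0],[0,0,0,0,0,0,0],[0,0,0,0,0,0,0],[0,0,0,0,0,0,0],[0,0,0,0,0,0,0],[0,0,0,0,0,0,0],[0,0,0,0,0,0,0],[0,0,0,0,0,0,0]]]'; python3 chk3.py
```

```text
open deg 1.11 dev mm hinge/jamb 2.03 -0.6 tail [ 1.8  1.1  0.3 -0.3] t 36.5 F [0.5 0.7 0.3]
time: 37.17
tool_pos: [0.6054, 0.0127, 0.1434]
eef_rot: [180.0, -0.0, 96.9]
ft_force: [-0.3, 0.3, -0.7]
width: 0.0008
gripper_force: 0.0
open deg 0.75 dev mm hinge/jamb 1.33 -0.46 tail [ 1.7  1.1  0.3 -0.3] t 37.37 F [-0.   0.2 -0.3]
time: 38.03
tool_pos: [0.6054, 0.0127, 0.1434]
eef_rot: [-180.0, -0.0, 96.9]
ft_force: [-0.4, 0.2, 0.6]
width: 0.0004
gripper_force: 0.0
open deg 1.03 dev mm hinge/jamb 1.93 -0.51 tail [ 1.7  1.1  0.3 -0.3] t 38.23 F [-0.3 -0.   0.2]
```

The door is steady at about 1.4°. It seems to leave the jamb at the finger's separation speed and coast, so I'll touch again, hold, and separate at creeping speed.

```bash
python3 -m creep '[[[0,0,0,0,1.5,0,0],[0,0,0,0,3,0,0],[0,0,0,0,4.5,0,0],[0,0,0,0,5.5,0,0],[0,0,0,0,6,0,0],[0,0,0,0,6.4,0,0],[0,0,0,0,6.7,0,0],[0,0,0,0,7,0,0]]]'
python3 -m creep '[[[0,0,0,0,0.25,0,0],[0,0,0,0,0.5,0,0],[0,0,0,0,0.75,0,0],[0,0,0,0,1,0,0],[0,0,0,0,1.25,0,0],[0,0,0,0,1.5,0,0],[0,0,0,0,1.75,0,0],[0,0,0,0,1.9,0,0]]]'
python3 -m creep '[[[0,0,0,0,0.1,0,0],[0,0,0,0,0.2,0,0],[0,0,0,0,0.3,0,0],[0,0,0,0,0.3,0,0],[0,0,0,0,0.3,0,0],[0,0,0,0,0.3,0,0]]]'
python3 chk3.py
python3 -m creep '[[[0,0,0,0,-0.03,0,0],[0,0,0,0,-0.06,0,0],[0,0,0,0,-0.09,0,0],[0,0,0,0,-0.12,0,0],[0,0,0,0,-0.15,0,0],[0,0,0,0,-0.18,0,0],[0,0,0,0,-0.21,0,0],[0,0,0,0,-0.24,0,0]]]'
python3 chk3.py
python3 -m creep '[[[0,0,0,0,-0.03,0,0],[0,0,0,0,-0.06,0,0],[0,0,0,0,-0.09,0,0],[0,0,0,0,-0.12,0,0],[0,0,0,0,-0.15,0,0],[0,0,0,0,-0.18,0,0],[0,0,0,0,-0.21,0,0],[0,0,0,0,-0.24,0,0]]]'
python3 chk3.py
```

```text
time: 38.9
tool_pos: [0.6123, 0.0135, 0.1434]
eef_rot: [-180.0, -0.0, 96.9]
ft_force: [0.1, 0.0, -0.7]
width: 0.0004
gripper_force: 0.0
time: 39.57
tool_pos: [0.6143, 0.0137, 0.1434]
eef_rot: [180.0, 0.0, 96.9]
ft_force: [0.3, -0.1, -0.0]
width: 0.0005
gripper_force: 0.2
time: 40.07
tool_pos: [0.6143, 0.0138, 0.1434]
eef_rot: [-180.0, 0.0, 96.9]
ft_force: [-0.6, -0.4, 0.8]
width: 0.0004
gripper_force: 0.6
open deg -0.08 dev mm hinge/jamb 2.09 2.27 tail [2.4 2.4 2.1 2. ] t 40.27 F [-2.   0.5  1.6]
time: 40.93
tool_pos: [0.6143, 0.0137, 0.1434]
eef_rot: [180.0, -0.0, 96.9]
ft_force: [-0.8, -1.2, 1.3]
width: 0.0007
gripper_force: 0.7
open deg 0.02 dev mm hinge/jamb 2.12 2.08 tail [2.4 2.3 2.1 2. ] t 41.13 F [-2.4 -0.9  1.7]
time: 41.8
tool_pos: [0.6142, 0.0138, 0.1434]
eef_rot: [180.0, -0.0, 96.9]
ft_force: [-0.5, -0.0, -0.3]
width: 0.0004
gripper_force: 0.1
open deg 0.03 dev mm hinge/jamb 2.09 2.03 tail [2.5 2.3 2.  2. ] t 42.0 F [-0.1 -0.2  0.1]
```

```bash
python3 -m creep '[[[0,0,0,0,-0.03,0,0],[0,0,0,0,-0.06,0,0],[0,0,0,0,-0.09,0,0],[0,0,0,0,-0.12,0,0],[0,0,0,0,-0.15,0,0],[0,0,0,0,-0.18,0,0],[0,0,0,0,-0.21,0,0],[0,0,0,0,-0.24,0,0]]]'
python3 chk3.py
python3 -m creep '[[[0,0,0,0,-0.04,0,0],[0,0,0,0,-0.08,0,0],[0,0,0,0,-0.12,0,0],[0,0,0,0,-0.16,0,0],[0,0,0,0,-0.2,0,0],[0,0,0,0,-0.25,0,0],[0,0,0,0,-0.3,0,0],[0,0,0,0,-0.36,0,0]]]'
python3 chk3.py
python3 -m creep '[[[0,0,0,0,-0.1,0,0],[0,0,0,0,-0.2,0,0],[0,0,0,0,-0.35,0,0],[0,0,0,0,-0.5,0,0],[0,0,0,0,-0.7,0,0],[0,0,0,0,-0.9,0,0],[0,0,0,0,-1.2,0,0],[0,0,0,0,-1.5,0,0]]]'
python3 chk3.py
```

```text
time: 42.67
tool_pos: [0.6138, 0.0138, 0.1434]
eef_rot: [180.0, -0.0, 96.9]
ft_force: [0.4, 0.0, -0.4]
width: 0.0002
gripper_force: 0.0
open deg 0.05 dev mm hinge/jamb 1.95 1.84 tail [2.3 2.2 1.8 1.7] t 42.87 F [-0.1 -0.3  0.3]
time: 43.53
tool_pos: [0.6135, 0.0137, 0.1434]
eef_rot: [180.0, -0.0, 96.9]
ft_force: [0.4, 0.6, 0.0]
width: 0.0004
gripper_force: 0.0
open deg 0.26 dev mm hinge/jamb 1.93 1.31 tail [2.2 1.9 1.6 1.3] t 43.73 F [ 0.4 -0.1 -0.3]
time: 44.4
tool_pos: [0.6119, 0.0135, 0.1434]
eef_rot: [180.0, -0.0, 96.9]
ft_force: [-0.3, 0.1, -0.6]
width: 0.0004
gripper_force: 0.0
open deg 0.73 dev mm hinge/jamb 2.06 0.34 tail [ 2.1  1.6 -3.8  0.7] t 44.6 F [-0.4 -0.4 -0.3]
```

The door relaxes by about 1° on its own after release. I'll retreat clear and check where it settles.

```bash
python3 -m creep '[[[0,0,0,0,-0.5,0,0],[0,0,0,0,-1.5,0,0],[0,0,0,0,-3,0,0],[0,0,0,0,-5,0,0],[0,0,0,0,-8,0,0],[0,0,0,0,-14,0,0],[0,0,0,0,-20,0,0],[0,0,0,0,-20,0,0]]]'
python3 chk3.py
python3 -m creep '[[[0,0,0,0,-10,-10,0],[0,0,0,0,-20,-35,0],[0,0,0,0,-20,-65,0],[0,0,0,0,-10,-95,0],[0,0,0,0,0,-115,0],[0,0,0,0,10,-128,0],[0,0,0,0,15,-130,0],[0,0,0,0,15,-130,0]]]'
python3 chk3.py v; python3 -m creep '[[[0,0,0,0,0,0,0],[0,0,0,0,0,0,0],[0,0,0,0,0,0,0],[0,0,0,0,0,0,0],[0,0,0,0,0,0,0],[0,0,0,0,0,0,0],[0,0,0,0,0,0,0],[0,0,0,0,0,0,0]]]'; python3 chk3.py
```

```text
time: 45.27
tool_pos: [0.5905, 0.0108, 0.1433]
eef_rot: [-179.9, 0.0, 96.9]
ft_force: [-0.3, 0.2, 0.2]
width: 0.0006
gripper_force: 0.0
open deg 1.27 dev mm hinge/jamb 2.99 -0.02 tail [2.2 1.8 0.9 0.8] t 45.47 F [ 0.1 -0.1 -0.5]
time: 46.13
tool_pos: [0.6076, 0.0132, 0.2743]
eef_rot: [179.9, -0.0, 96.9]
ft_force: [0.8, -0.3, -0.0]
width: 0.0004
gripper_force: 0.0
50 [352.6 119.3] 0.76 38
45 [352.5 126.6] 1.53 81
40 [352.3 133.8] 1.61 81
35 [352.1 140.9] 1.57 83
30 [352.  147.9] 1.2 79
25 [351.8 154.9] 1.36 73
20 [351.6 161.8] 1.33 75
15 [351.5 168.6] 1.36 77
10 [351.3 175.3] 1.18 74
5 [351.2 182. ] 1.05 76
0 [351.  188.6] 1.01 77
-5 [350.9 195.2] 0.83 71
-10 [350.7 201.7] 0.8 74
-15 [350.6 208.1] 0.76 76
-20 [350.4 214.4] 0.7 78
-25 [350.3 220.7] 0.5 70
-30 [350.1 227. ] 0.44 74
-35 [350.  233.1] 0.52 73
-40 [349.9 239.2] 0.38 27
open deg 0.68 dev mm hinge/jamb 1.74 0.13 tail [1.5 1.3 0.8 0.4] t 46.33 F [0.  0.9 0.1]
time: 47.0
tool_pos: [0.607, 0.0129, 0.2734]
eef_rot: [180.0, -0.0, 96.9]
ft_force: [-0.3, 0.0, 0.6]
width: 0.0004
gripper_force: 0.0
open deg 0.7 dev mm hinge/jamb 2.24 0.57 tail [2.  1.9 1.3 0.9] t 47.2 F [0.  0.5 0.3]
```

The door is steady at about 0.7°, roughly 1–1.5 mm off the jamb, and nothing is touching it. Handing in.

```bash
python3 -c "
from workcell import ctrl
print(ctrl.finish_job())"
```

```text
the job is handed in; nothing more can be done
None
```

The door hangs on both pins, was released, and was pushed shut, though it eased back to about 0.7° open (1–1.5 mm at the jamb) once I let go; the burner wasn't touched, and I handed in at about 47 s with no verdict returned.

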